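Clamp the bowed strip with the clamps that still grip

ROBOT

A 7-joint arm with a two-finger parallel gripper is mounted at the origin on a cart in front of the work surface, level with it; the furniture and walls round the work are solid. World frame = base frame: x ahead of the robot, y to its left, z up, the work surface at z = 0. Lengths are in m, angles in rad, forces in N, time in s.
With the tool pointing down it reaches from about 0.35 to 0.9 m from the base axis. Payload 19.9 kg.
Tool frame: the origin (TCP) lies on the centre line of the jaws, within the pads' length; the fingertips stand ahead of it and the grasp point (between the pads) lies 11 mm behind it (tcp_to_tips is the z of the fingertips in the tool frame, in m); z points along the fingers, y is the line along which they close (so a half turn about z gives the same grasp; the last joint's range is limited). The gripper opens to 94 mm and grips with 3 to 60 N. Pads are 16 mm wide; open, the fingers measure 119 mm over their backs; the gripper's body (75 mm by 177 mm) begins 78 mm behind the grasp point.
Start: joints at [-1.355, 0.417, -0.01, 1.614, 0.005, 1.111, -0.053], TCP at [0.159, 0.604, 0.177] pointing down, gripper open.
Joint ranges: [-2.81, 2.81], [-0.39, 2.02], [-1.27, 1.25], [0.06, 2.57], [-1.19, 4.33], [0.19, 2], [-2.82, 2.82]. Speed limits (rad/s): [1.89, 1.89, 2.39, 2.39, 3.01, 3.01, 3.01].

INTERFACE

Orientations are given as a unit quaternion [w, x, y, z].
In Python, from plant import * gives the robot as it stands.
- The arm moves only by the tool send_rows, never from a script. Its argument "rows" is a list of rows, each a list of 3 entries, a list of its own where there are three numbers: the turn, a rotation vector about the world's x, y, z in degrees, then the shift along the world's x, y, z in cm, then the finger opening in cm, from 0 to 9.4. A call has exactly 8 rows; each row shifts and turns the commanded pose from where the row before left it; what a row does not reach is not made up. A row lasts 1/12 s, in which the tool goes at most 41.7 mm and 7.16 degrees, less where a joint would pass 70% of its speed; a pose out of reach is approached as far as the arm can. A call with a gripper value outside its range is refused whole. The fingers move at their own pace and stop on an object; "squeeze" is the grip in N (left out, the last holds). Time passes only in rows, so rows that do not move let the fingers close, or fill a call up. It gives the time, the measured TCP pose, the force, the opening and the grip force at its end, in the units of the state.
- read_state(): the state, without advancing time (a new reading comes with each control period).
- grab_frame(name): name is "scene" or "top" or "wrist"; returns (picture, depth): 400x640x3 uint8, blue, green, red; 400x640 float32, m along the optical axis (not along the pixel's ray), 0 where there is no reading.
- camera_model(name): a dict with "fx", "fy", "cx", "cy" (pixels), "k1" (the pictures are not rectified: a ray, as slopes to the right and down, at radius r is drawn at 1 + k1 r^2 times it, then the intrinsics apply), "R" (3x3) and "t" (3): a world point X has camera coordinates R X + t. Camera axes: x right, y down, z forward; pixel columns grow to the right and rows downward; lengths in m; the calibration is good to about 2 mm. A picture is of the moment at which its call begins: read the wrist's pose just before it. camera_model takes no time and is no camera call; for the wrist camera it gives the pose at the moment of the call.
- finish_job(): hands the job in; it is judged then, once.
The state is a dict: "clock": time; "joint_positions": joint angles; "qvel": joint speeds; "joint_efforts": joint torques, N m; "eef_pos": TCP position; "tcp_rot": TCP orientation; "wrist_force": force on the tool from outside, world axes, zero at the start; "moment": the same for the moment, N m; "width": finger opening in m; "grip_force": force on a finger pad.
Only numpy, scipy, OpenCV 4.12 (cv2) and the standard library are available. Lean on these libraries where they do the work, as an engineer would, in place of code of your own. Each camera call takes 0.05 s, during which the arm holds its last target. There are 200 camera calls.

TASK

The new edging strip on the ruler rack is glued but bowed: a tested clamp holds its middle and both ends still spring off the board. Clamp each end tight to the board with a firm clamp, upright and well down over the edge, leaving the middle clamp where it is. Of the four clamps on the wooden box two have gone slack, which only squeezing the handles tells: put those two in the white bowl. Do not knock over or shove about the two thread spools by the bowl and the oil bottle.

Things in the scene. Friction and masses are not known exactly. Their poses are not given: they have to be found in the camera images.
- caddy: Open light-wood box, 180 (x) x 70 (y) x 60 mm high, walls 6 mm, fixed; two pens lie on its floor. Origin under its centre. The clamps still to be sorted stand on its +y long wall.
- caddy_wall (a point): Middle of the top edge of the box's clamp-carrying wall, 60 mm up, x along the wall.
- board_top (a point): Middle of the top edge of the ruler rack's upright board, at the plane where board and strip meet, 60 mm above the table; x along the board (180 mm), board 3.5 mm thick on its -y side, strip 3.5 mm thick on +y, foot 60 x 14 mm, all wood, fixed. A clamp fully down rests its coil on the edge, its centre 10 mm above it.
- strip_front (a joint): Angle, rad, by which the -x half of the edging strip stands off the board: 0 tight, 0.06 sprung off. The strip is light wood, 180 x 3.5 x 40 mm, top level with the board's; it is bowed: held at its middle, both ends spring off to +y, pushed by about 9 N at 65 mm from the middle; 12 N there closes it.
- strip_back (a joint): The same for the +x half of the strip.
- strip_front_end (a point): On the top edge of the -x half, mid-thickness, 65 mm from the strip's middle: a good place for a firm clamp (20 mm nearer the middle will also do). A slack clamp cannot close the strip. Sprung off, it stands 4 mm out there, so the jaws must pass over 11 mm.
- strip_back_end (a point): The same on the +x half of the strip.
- bowl: White ceramic bowl for the rejects, fixed, rim radius 75 mm, 38 mm high; origin under its centre. Its sloping wall leaves a flat floor about 65 mm across, some 5 mm above the table.
- clamp_a_mid (a point): Centre of a steel spring clamp like a big clothes peg with black handles, handles up, jaws down, 80 mm tall, 18 mm wide along its hinge (x), 55 g; y: squeezing direction. Hinge 5 mm, jaw tips 39 mm below the point, handle tops 40 mm above; flat handle faces start 8 mm above it. Over the handle tops 40 mm on a board, 22 mm fully squeezed (faces then parallel). Unsorted, on the box.
- clamp_b_mid (a point): Centre of a steel spring clamp like a big clothes peg with black handles, handles up, jaws down, 80 mm tall, 18 mm wide along its hinge (x), 55 g; y: squeezing direction. Hinge 5 mm, jaw tips 39 mm below the point, handle tops 40 mm above; flat handle faces start 8 mm above it. Over the handle tops 40 mm on a board, 22 mm fully squeezed (faces then parallel). Unsorted, on the box.
- clamp_c_mid (a point): Centre of a steel spring clamp like a big clothes peg with black handles, handles up, jaws down, 80 mm tall, 18 mm wide along its hinge (x), 55 g; y: squeezing direction. Hinge 5 mm, jaw tips 39 mm below the point, handle tops 40 mm above; flat handle faces start 8 mm above it. Over the handle tops 40 mm on a board, 22 mm fully squeezed (faces then parallel). Unsorted, on the box.
- clamp_d_mid (a point): Centre of a steel spring clamp like a big clothes peg with black handles, handles up, jaws down, 80 mm tall, 18 mm wide along its hinge (x), 55 g; y: squeezing direction. Hinge 5 mm, jaw tips 39 mm below the point, handle tops 40 mm above; flat handle faces start 8 mm above it. Over the handle tops 40 mm on a board, 22 mm fully squeezed (faces then parallel). Unsorted, on the box.
- clamp_e_mid (a point): Centre of a steel spring clamp like a big clothes peg with black handles, handles up, jaws down, 80 mm tall, 18 mm wide along its hinge (x), 55 g; y: squeezing direction. Hinge 5 mm, jaw tips 39 mm below the point, handle tops 40 mm above; flat handle faces start 8 mm above it. Over the handle tops 40 mm on a board, 22 mm fully squeezed (faces then parallel). Tested, firm, on the rack.
- clamp_a_jaw (a joint): Jaw angle of clamp_a, rad: 0 shut, 0.18 on a 6 mm board, 0.60 fully squeezed (jaw tips then 20 mm apart). Firm or slack, all look alike: squeezed near the handle tops, a firm clamp on a board does not give below about 12 N and needs some 20 N to open fully (more lower down); a slack one gives at 1 to 2 N and is fully open by 5 N.
- clamp_b_jaw (a joint): Jaw angle of clamp_b, rad: 0 shut, 0.18 on a 6 mm board, 0.60 fully squeezed (jaw tips then 20 mm apart). Firm or slack, all look alike: squeezed near the handle tops, a firm clamp on a board does not give below about 12 N and needs some 20 N to open fully (more lower down); a slack one gives at 1 to 2 N and is fully open by 5 N.
- clamp_c_jaw (a joint): Jaw angle of clamp_c, rad: 0 shut, 0.18 on a 6 mm board, 0.60 fully squeezed (jaw tips then 20 mm apart). Firm or slack, all look alike: squeezed near the handle tops, a firm clamp on a board does not give below about 12 N and needs some 20 N to open fully (more lower down); a slack one gives at 1 to 2 N and is fully open by 5 N.
- clamp_d_jaw (a joint): Jaw angle of clamp_d, rad: 0 shut, 0.18 on a 6 mm board, 0.60 fully squeezed (jaw tips then 20 mm apart). Firm or slack, all look alike: squeezed near the handle tops, a firm clamp on a board does not give below about 12 N and needs some 20 N to open fully (more lower down); a slack one gives at 1 to 2 N and is fully open by 5 N.
- clamp_e_jaw (a joint): Jaw angle of clamp_e, rad: 0 shut, 0.18 on a 6 mm board, 0.60 fully squeezed (jaw tips then 20 mm apart). Firm or slack, all look alike: squeezed near the handle tops, a firm clamp on a board does not give below about 12 N and needs some 20 N to open fully (more lower down); a slack one gives at 1 to 2 N and is fully open by 5 N.
- spool_far_mid (a point): Bystander: thread spool, 33 mm across, 60 mm tall, loose, standing beyond the bowl; centre.
- spool_near_mid (a point): Bystander: thread spool, 30 mm across, 52 mm tall, loose, standing on the robot's side of the bowl; centre.
- bottle_mid (a point): Bystander: small oil bottle, 29 mm across, 92 mm tall, loose, standing to the left; centre.
Mind the look-alikes: they are no part of the job. Leave any orange or purple look-alike of the part that bears clamp_b_mid alone.

How it is judged:
By the outcome, as a careful person would: the job done as asked, in the order asked, and still so for the second after the job is handed in, with the robot touching nothing.
It also fails if it takes over 72 s, if anything falls off the work surface, if the arm or the gripper's body presses on something with over 40 N, if the wrist force passes 120 N, or if a joint passes its speed limit or range.

## Working session

There is one attempt and no reset: what is moved stays moved. The work goes in short steps, Python scripts to look and compute and a tool call to move; the robot and the scene stay as the last step left them, time stands still between calls to the robot, and variables do not carry over. Pictures are saved under pics/ and viewed, at most 10 in all, crops included, and the job is handed in when it is done.

Besides the shell and the picture viewer there is one more tool, called after "Request:" as name([rows], argument=value, ...), one row to a line, values as JSON. send_rows: Moves the arm, as the interface text tells. Its arguments: {"type":"object","properties":{"rows":{"type":"array","items":{"type":"array"}},"squeeze":{"type":"number"}},"required":["rows"]}

```bash
mkdir -p pics; ls; cat > h.py <<'E'
from plant import *
import numpy as np, cv2
def px2w(cm,u,v,d):
    x=(u-cm["cx"])/cm["fx"]; y=(v-cm["cy"])/cm["fy"]
    p=np.array([x,y]); q=p.copy()
    for _ in range(20): q=p/(1+cm["k1"]*(q@q))
    return np.array(cm["R"]).T@(np.array([q[0]*d,q[1]*d,d])-np.array(cm["t"]))
def w2px(cm,X):
    c=np.array(cm["R"])@np.array(X)+np.array(cm["t"]); q=c[:2]/c[2]; q=q*(1+cm["k1"]*(q@q))
    return q[0]*cm["fx"]+cm["cx"],q[1]*cm["fy"]+cm["cy"],c[2]
def cloud(cm,dep):
    v,u=np.nonzero(dep>0); d=dep[v,u]
    p=np.stack([(u-cm["cx"])/cm["fx"],(v-cm["cy"])/cm["fy"]],1); q=p.copy()
    for _ in range(20): q=p/(1+cm["k1"]*(q**2).sum(1,keepdims=True))
    W=(np.c_[q*d[:,None],d]-np.array(cm["t"]))@np.array(cm["R"])
    out=np.full(dep.shape+(3,),np.nan); out[v,u]=W; return out
E
python3 - <<'E'
from h import *
s=read_state(); print(s)
for n in ("top","scene"):
    im,d=grab_frame(n); cv2.imwrite(f"pics/{n}0.png",im); np.savez(f"{n}0.npz",im=im,d=d)
    cm=camera_model(n); print(n,cm)
E
```

```text
pics
{'clock': 0.0, 'joint_positions': array([-1.35451999,  0.41797004, -0.01031037,  1.61418112,  0.00468244,
        1.1107087 , -0.05303442]), 'qvel': array([ 1.86613285e-04,  8.03965873e-04,  1.96258645e-04,  4.66948784e-04,
       -1.02723631e-05, -1.00166501e-03,  1.05645038e-03]), 'joint_efforts': array([-4.56814187e-04, -8.51238298e+01,  6.38752040e-01, -4.25989866e+01,
       -4.87092475e-02,  1.85438135e-02,  1.23886643e-04]), 'eef_pos': array([0.15922981, 0.60393947, 0.17632481]), 'tcp_rot': array([-4.31422756e-05,  1.28545082e-01,  9.91703472e-01, -6.20083537e-04]), 'wrist_force': array([-0.24745394,  0.726536  ,  0.63623958]), 'moment': array([-0.03445087,  0.06405648,  0.03565955]), 'grip_force': 0.0, 'width': 0.09399859017670609}
top {'fx': 439.6015539001679, 'fy': 439.6015539001679, 'cx': 323.2380477963611, 'cy': 189.53892455868584, 'k1': -0.07526924898760011, 'R': array([[ 0.09556638, -0.99541243, -0.00459942],
       [-0.97285728, -0.09242068, -0.21214884],
       [ 0.21075051,  0.02474888, -0.97722654]]), 't': array([0.02487612, 0.56646102, 1.08611474])}
scene {'fx': 412.3202862694398, 'fy': 412.3202862694398, 'cx': 321.70116453330246, 'cy': 207.55350634439657, 'k1': 0.022598616782245926, 'R': array([[ 0.51092623, -0.85958482, -0.00826549],
       [-0.5423078 , -0.31485064, -0.77895528],
       [ 0.66697574,  0.40247112, -0.62702501]]), 't': array([-0.22664892,  0.37558741,  0.51529843])}
```

View pics/top0.png

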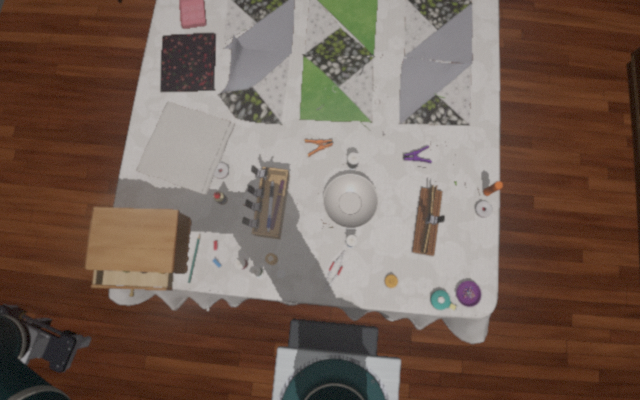

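View pics/scene0.png

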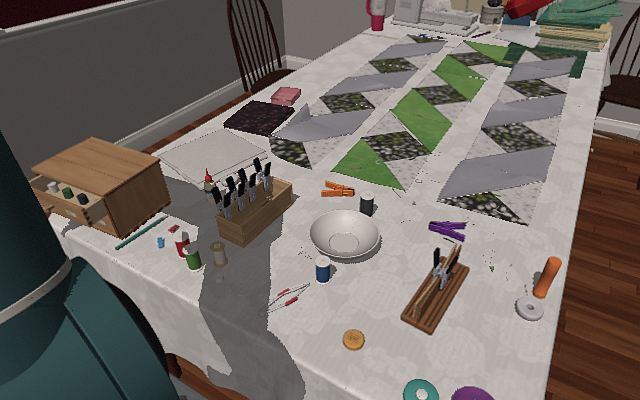

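The top view shows the box with 4 black clamps at about (250,170–222), the bowl at (350,200) and the rack at (428,218) with its clamp at (436,218). The spools are at (352,157) and (351,241), and the bottle is near (222,170). The orange (320,147) and purple (417,155) clamps are look-alikes lying on the table.

```bash
python3 - <<'E'
from h import *
z=np.load("top0.npz"); cm=camera_model("top"); W=cloud(cm,z["d"]); 
big=[]
for (u0,v0,u1,v1) in [(205,145,305,255),(395,165,505,265)]:
    big.append(cv2.resize(z["im"][v0:v1,u0:u1],None,fx=4,fy=4,interpolation=cv2.INTER_CUBIC)[:440,:400])
cv2.imwrite("pics/crop1.png",np.hstack(big))
for n,u,v in [("table",330,290),("bowl",350,203),("spF",352,155),("spN",351,239),("box",270,200)]: print(n,W[v,u].round(3))
# height slabs
def clus(lo,hi,xr,yr,W):
    m=((W[...,2]>lo)&(W[...,2]<hi)&(W[...,0]>xr[0])&(W[...,0]<xr[1])&(W[...,1]>yr[0])&(W[...,1]<yr[1])).astype(np.uint8)
    n,l=cv2.connectedComponents(m)
    for i in range(1,n):
        P=W[l==i]
        if len(P)>=6: print("  ",len(P),P.mean(0).round(4),P.min(0).round(3),P.max(0).round(3))
y=px2w
for cam in("top","scene"):
    zz=np.load(cam+"0.npz"); C=cloud(camera_model(cam),zz["d"])
    print(cam)
    for nm,lo,hi,xr,yr in [("boxclamps",.085,.13,(.3,.7),(0.05,.4)),("box top",.05,.066,(.3,.7),(0.05,.3)),("rack clamp",.085,.13,(.3,.7),(-.4,-.1)),("rack top",.05,.066,(.3,.7),(-.4,-.1)),("bowl/spools",.030,.066,(.3,.75),(-.12,.1)),("bottle",.07,.1,(.3,.75),(.2,.4))]:
        print(nm); clus(lo,hi,xr,yr,C)
E
```

```text
Traceback (most recent call last):
ValueError: all the input array dimensions except for the concatenation axis must match exactly, but along dimension 0, the array at index 0 has size 440 and the array at index 1 has size 400
```

```bash
python3 - <<'E'
from h import *
z=np.load("top0.npz"); cm=camera_model("top"); W=cloud(cm,z["d"]); 
big=[cv2.resize(z["im"][v:v+110,u:u+100],None,fx=4,fy=4,interpolation=cv2.INTER_CUBIC) for u,v in [(205,150),(400,160)]]
cv2.imwrite("pics/crop1.png",np.hstack(big))
for n,u,v in [("table",330,290),("bowl",350,203),("spF",352,155),("spN",351,239),("box",270,200)]: print(n,W[v,u].round(3))
def clus(lo,hi,xr,yr,W):
    m=((W[...,2]>lo)&(W[...,2]<hi)&(W[...,0]>xr[0])&(W[...,0]<xr[1])&(W[...,1]>yr[0])&(W[...,1]<yr[1])).astype(np.uint8)
    n,l=cv2.connectedComponents(m)
    for i in range(1,n):
        P=W[l==i]
        if len(P)>=6: print("  ",len(P),P.mean(0).round(4),P.min(0).round(3),P.max(0).round(3))
for cam in("top","scene"):
    zz=np.load(cam+"0.npz"); C=cloud(camera_model(cam),zz["d"])
    print(cam)
    for nm,lo,hi,xr,yr in [("boxclamps",.085,.13,(.3,.7),(0.05,.4)),("box top",.05,.066,(.3,.7),(0.05,.3)),("rack clamp",.085,.13,(.3,.7),(-.4,-.1)),("rack top",.05,.066,(.3,.7),(-.4,-.1)),("bowl/spools",.030,.066,(.3,.75),(-.12,.1)),("bottle",.07,.1,(.3,.75),(.2,.4))]:
        print(nm); clus(lo,hi,xr,yr,C)
E
```

```text
table [ 0.307  0.037 -0.003]
bowl [0.543 0.004 0.005]
spF [0.663 0.011 0.057]
spN [ 0.441 -0.005  0.052]
box [0.529 0.22  0.016]
top
boxclamps
   41 [0.5884 0.2589 0.102 ] [0.58  0.254 0.085] [0.598 0.265 0.113]
   22 [0.5861 0.2273 0.1048] [0.579 0.223 0.086] [0.596 0.234 0.112]
   43 [0.5375 0.2607 0.1009] [0.529 0.256 0.085] [0.546 0.267 0.112]
   22 [0.5351 0.229  0.1052] [0.528 0.225 0.086] [0.543 0.236 0.113]
   42 [0.4998 0.2626 0.101 ] [0.492 0.259 0.086] [0.51  0.268 0.113]
   19 [0.4982 0.2298 0.1065] [0.49  0.226 0.092] [0.508 0.235 0.112]
   41 [0.4558 0.2642 0.1015] [0.448 0.259 0.086] [0.464 0.269 0.112]
   21 [0.4542 0.2314 0.1058] [0.447 0.227 0.088] [0.462 0.238 0.112]
box top
   10 [0.6059 0.242  0.0576] [0.602 0.238 0.05 ] [0.609 0.246 0.061]
   303 [0.512  0.1968 0.0585] [0.428 0.176 0.05 ] [0.61  0.251 0.065]
   31 [0.5641 0.2442 0.0588] [0.55  0.241 0.052] [0.581 0.248 0.064]
   20 [0.5218 0.2461 0.0594] [0.512 0.242 0.05 ] [0.53  0.253 0.066]
   28 [0.4801 0.2478 0.0576] [0.467 0.244 0.051] [0.492 0.256 0.064]
   80 [0.3515 0.2747 0.0525] [0.337 0.261 0.05 ] [0
[... 2329 characters left out ...]
1]
   128 [ 0.6074 -0.3695  0.09  ] [ 0.598 -0.38   0.085] [ 0.622 -0.359  0.094]
rack top
   153 [ 0.5651 -0.2103  0.0592] [ 0.527 -0.218  0.05 ] [ 0.602 -0.203  0.063]
   91 [ 0.6021 -0.3691  0.0578] [ 0.597 -0.38   0.05 ] [ 0.614 -0.359  0.066]
   332 [ 0.4664 -0.2017  0.0584] [ 0.421 -0.22   0.05 ] [ 0.509 -0.19   0.066]
bowl/spools
   236 [0.6482 0.0054 0.0516] [ 0.637 -0.008  0.031] [0.671 0.023 0.063]
   947 [0.5245 0.0073 0.0386] [ 0.422 -0.068  0.03 ] [0.618 0.08  0.055]
bottle
   154 [0.5862 0.2451 0.0838] [0.578 0.225 0.07 ] [0.598 0.263 0.099]
   30 [0.519  0.352  0.0769] [0.514 0.347 0.07 ] [0.527 0.357 0.094]
   502 [0.4917 0.2479 0.0847] [0.445 0.227 0.07 ] [0.546 0.266 0.1  ]
```

View pics/crop1.png

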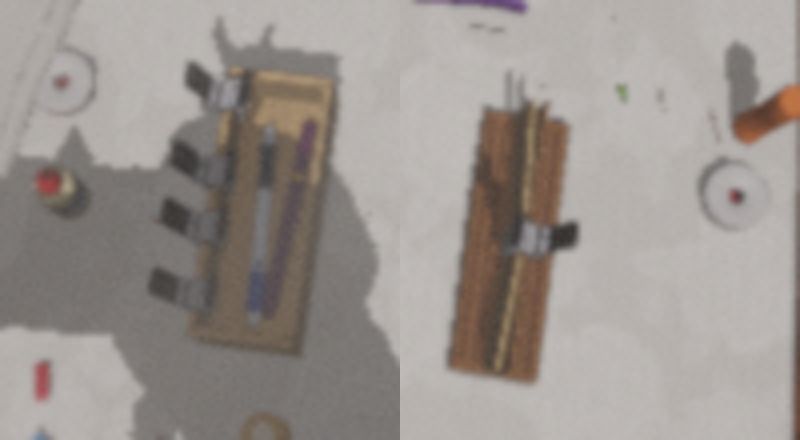

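The crop shows the box with four clamps on its +y wall at crop (215,85), (205,162), (195,217) and (185,290). On the right is the rack with the middle clamp at (540,235). The black-handled clamps on the box fit the description; the orange and purple ones lie on the table and get left alone.

```bash
python3 - <<'E'
from h import *
import plant; print([n for n in dir(plant) if not n.startswith('_')]); print(getattr(plant,'tcp_to_tips',None))
Ws=[cloud(camera_model(c),np.load(c+"0.npz")["d"]).reshape(-1,3) for c in("top","scene")]
W=np.vstack(Ws); W=W[~np.isnan(W[:,0])]
def sel(x0,x1,y0,y1,z0,z1,A=W): return A[(A[:,0]>x0)&(A[:,0]<x1)&(A[:,1]>y0)&(A[:,1]<y1)&(A[:,2]>z0)&(A[:,2]<z1)]
for A in Ws+[W]:
    A=A[~np.isnan(A[:,0])]
    f=sel(.38,.66,-.28,-.12,.008,.02,A); print("foot",len(f),cv2.minAreaRect(f[:,:2].astype(np.float32)))
    b=sel(.4,.64,.165,.27,.053,.065,A); print("box",cv2.minAreaRect(b[:,:2].astype(np.float32)))
    for k,(x0,x1) in enumerate([(.41,.44),(.44,.46),(.46,.49),(.525,.55),(.55,.575),(.575,.605)]):
        t=sel(x0,x1,-.24,-.17,.055,.066,A); print(t.mean(0).round(4),np.percentile(t[:,1],[5,95]).round(4))
D=sel(.0,.6,.3,.8,.1,.5); print("tall left",len(D)); 
if len(D): print(D.min(0),D.max(0))
D=sel(.25,.8,-.4,.8,.115,.5); print("tall any",len(D), len(D) and (D.min(0),D.max(0)))
E
```

```text
['Unreachable', 'camera_model', 'finish_job', 'grab_frame', 'read_state', 'tcp_to_tips']
0.008
foot 983 ((0.5243539214134216, -0.20701661705970764), (0.06162644177675247, 0.20384976267814636), 85.1796875)
box ((0.5195878744125366, 0.21873483061790466), (0.07947565615177155, 0.18097750842571259), 87.93331909179688)
[ 0.4323 -0.1971  0.0586] [-0.2026 -0.1919]
[ 0.4494 -0.1993  0.0583] [-0.2044 -0.1933]
[ 0.475  -0.202   0.0589] [-0.2072 -0.1961]
[ 0.5378 -0.2079  0.0592] [-0.212  -0.2033]
[ 0.5621 -0.2088  0.0586] [-0.2142 -0.2038]
[ 0.5899 -0.2104  0.0587] [-0.2161 -0.2048]
foot 1735 ((0.5365794897079468, -0.2099555879831314), (0.0675286129117012, 0.2327614575624466), 82.95130920410156)
box ((0.5183647871017456, 0.21908582746982574), (0.08181054145097733, 0.1816396713256836), 87.70519256591797)
[ 0.4303 -0.1966  0.0595] [-0.2025 -0.1905]
[ 0.4499 -0.199   0.0598] [-0.204  -0.1939]
[ 0.4753 -0.2024  0.0597] [-0.207  -0.1972]
[ 0.5399 -0.2078  0.0601] [-0.2136 -0.2034]
[ 0.5619 -0.2104  0.06  ] [-0.2155 -0.2056]
[ 0.5884 -0.2122  0.0598] [-0.2177 -0.2067]
foot 2718 ((0.5366325378417969, -0.20952685177326202), (0.06839262694120407, 0.2327614575624466), 82.95130920410156)
box ((0.5188396573066711, 0.2190667986869812), (0.08181054145097733, 0.18259020149707794), 87.70519256591797)
[ 0.4308 -0.1967  0.0592] [-0.2026 -0.1909]
[ 0.4497 -0.1991  0.0593] [-0.2042 -0.1936]
[ 0.4752 -0.2022  0.0594] [-0.2071 -0.1967]
[ 0.5392 -0.2079  0.0598] [-0.213  -0.2033]
[ 0.562  -0.2097  0.0595] [-0.2152 -0.2038]
[ 0.589  -0.2114  0.0594] [-0.2173 -0.2053]
tall left 14588
[0.10535485 0.41188785 0.10001462] [0.46398827 0.67618189 0.46538748]
tall any 10228 (array([0.25621167, 0.41188785, 0.11501046]), array([0.46398827, 0.64809635, 0.13496115]))
```

Request:
send_rows([
  [[0,0,0.98],[2.28,-2.73,1],9.4],
  [[0,0,0.98],[2.28,-2.73,1],9.4],
  [[0,0,0.98],[2.28,-2.73,0],9.4],
  [[0,0,0.98],[2.28,-2.73,0],9.4],
  [[0,0,0.98],[2.28,-2.73,0],9.4],
  [[0,0,0.98],[2.28,-2.73,0],9.4],
  [[0,0,0.98],[2.28,-2.73,0],9.4],
  [[0,0,0.98],[2.28,-2.73,0],9.4],
], squeeze=8)

```text
clock: 0.77
eef_pos: [0.3425, 0.3843, 0.1969]
tcp_rot: [-0.0, 0.06, 0.998, -0.0]
wrist_force: [1.0, -0.1, 0.2]
width: 0.0939
grip_force: 0.0
```

Request:
send_rows([
  [[0,0,0.98],[2.28,-2.73,0],9.4],
  [[0,0,0.98],[2.28,-2.73,0],9.4],
  [[0,0,0.98],[2.28,-2.73,0],9.4],
  [[0,0,0.98],[2.28,-2.73,0],9.4],
  [[0,0,0.98],[2.28,-2.73,0],9.4],
  [[0,0,0],[0,0,0],9.4],
  [[0,0,0],[0,0,0],9.4],
  [[0,0,0],[0,0,0],9.4],
])

```text
clock: 1.43
eef_pos: [0.4554, 0.2497, 0.1967]
tcp_rot: [-0.0, 0.018, 1.0, -0.0]
wrist_force: [0.1, 0.7, 0.6]
width: 0.0939
grip_force: 0.0
```

```bash
python3 - <<'E'
from h import *
s=read_state(); cm=camera_model("wrist"); im,d=grab_frame("wrist"); cv2.imwrite("pics/w1.png",im); np.savez("w1.npz",im=im,d=d,R=cm["R"],t=cm["t"])
from scipy.spatial.transform import Rotation as Ro
q=s["tcp_rot"]; print(s["clock"],s["eef_pos"],Ro.from_quat(q[[1,2,3,0]]).as_matrix().round(4))
W=cloud(cm,d)
m=((W[...,2]>.098)&(W[...,2]<.118)&(W[...,0]>.42)&(W[...,1]<.3)).astype(np.uint8)
n,l=cv2.connectedComponents(m)
for i in range(1,n):
    P=W[l==i]
    if len(P)>30: print(len(P),P.mean(0).round(4),P.min(0).round(3),P.max(0).round(3))
E
```

```text
1.4333 [0.45536063 0.24967199 0.19669999] [[-9.994e-01  3.550e-02 -5.000e-04]
 [ 3.550e-02  9.994e-01 -2.000e-04]
 [ 5.000e-04 -2.000e-04 -1.000e+00]]
139 [0.4532 0.2319 0.1064] [0.445 0.228 0.098] [0.463 0.236 0.11 ]
136 [0.4542 0.2659 0.1062] [0.446 0.262 0.098] [0.464 0.27  0.11 ]
127 [0.4967 0.2305 0.1063] [0.489 0.227 0.099] [0.506 0.234 0.11 ]
127 [0.498  0.2646 0.1062] [0.49  0.261 0.098] [0.507 0.268 0.11 ]
125 [0.5344 0.2628 0.1068] [0.527 0.259 0.098] [0.544 0.267 0.111]
122 [0.5332 0.2293 0.1072] [0.526 0.225 0.099] [0.544 0.233 0.111]
```

View pics/w1.png

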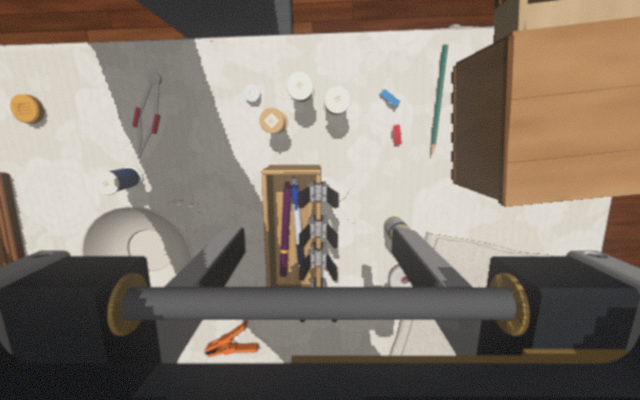

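The wrist view shows three of the four clamps at about (318,192), (318,232) and (318,265), on the box wall between the open fingers. Their handle tops measure 0.110 m high, as they should. I'll descend on the first and squeeze it with 8 N.

Request:
send_rows([
  [[0,0,0],[-0.1,-0.1,-3.6],9.4],
  [[0,0,0],[0,0,-3.6],9.4],
  [[0,0,0],[0,0,-3.0],9.4],
  [[0,0,0],[0,0,-0.7],5.5],
  [[0,0,0],[0,0,0],0],
  [[0,0,0],[0,0,0],0],
  [[0,0,0],[0,0,0],0],
  [[0,0,0],[0,0,0],0],
], squeeze=8)

```text
clock: 2.15
eef_pos: [0.4556, 0.2492, 0.0896]
tcp_rot: [0.001, 0.018, 1.0, 0.001]
wrist_force: [-0.2, -0.3, -0.2]
width: 0.0642
grip_force: 0.0
```

Request:
send_rows([
  [[0,0,0],[0,0,0],0],
  [[0,0,0],[0,0,0],0],
  [[0,0,0],[0,0,0],0],
  [[0,0,0],[0,0,0],0],
  [[0,0,0],[0,0,0],0],
  [[0,0,0],[0,0,0],0],
  [[0,0,0],[0,0,0],0],
  [[0,0,0],[0,0,0],0],
])

```text
clock: 2.82
eef_pos: [0.4547, 0.2484, 0.0879]
tcp_rot: [-0.0, 0.018, 1.0, -0.0]
wrist_force: [-0.7, -0.4, 0.2]
width: 0.0109
grip_force: 0.0
```

Closing to 11 mm with no grip force isn't what I expected, so I'll look before going on.

```bash
python3 - <<'E'
from h import *
print(read_state()["width"],read_state()["grip_force"])
i1,d1=grab_frame("scene"); i2,d2=grab_frame("wrist"); i3,_=grab_frame("top")
np.savez("w2.npz",d=d2,im=i2)
a=cv2.resize(i1[130:260,170:330],(640,520)); 
cv2.imwrite("pics/c2.png",np.hstack([cv2.resize(i1[140:260,180:320],(400,343)),cv2.resize(i2[130:270,240:400],(400,350))[:343]]))
print(read_state()["clock"],read_state()["width"])
E
```

```text
0.010888389221657468 0.0
2.9667 0.0009516217340272878
```

View pics/c2.png

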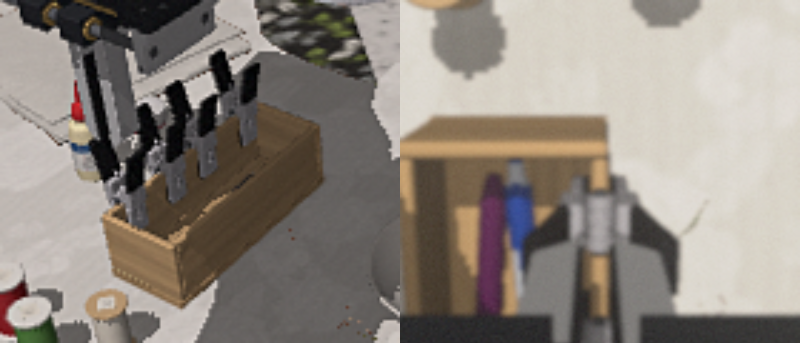

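The scene crop (left) shows clamp 1 untouched, with the closed fingers behind it on the +x side. The wrist crop (right) has the clamp at (600,215), just to the -x side of the fingertips. I'll measure the offset.

```bash
python3 - <<'E'
from h import *
s=read_state(); print(s["eef_pos"],s["joint_positions"],s["width"])
for c in("wrist","top","scene"):
    cm=camera_model(c); im,d=grab_frame(c); W=cloud(cm,d); np.savez(f"{c}3.npz",im=im,d=d)
    if c=="wrist": print(np.array(cm["R"]).round(3),-np.array(cm["R"]).T@cm["t"])
    for z0,z1 in((.08,.095),(.098,.112),(.115,.135),(.14,.16)):
        m=((W[...,2]>z0)&(W[...,2]<z1)&(W[...,0]>.4)&(W[...,0]<.62)&(W[...,1]<.31)&(W[...,1]>.18)).astype(np.uint8)
        n,l=cv2.connectedComponents(m); print(c,z0)
        for i in range(1,n):
            P=W[l==i]
            if len(P)>9: print("  ",len(P),P.mean(0).round(4),P.min(0).round(3),P.max(0).round(3))
E
```

```text
[0.45472135 0.24837762 0.08789276] [-0.72512137  0.34177282  0.19784202  1.96587939 -0.08822965  0.84217061
  1.05572262] 0.0009516217340272878
[[ 0.035  0.999  0.   ]
 [ 0.972 -0.034  0.231]
 [ 0.231 -0.008 -0.973]] [0.38741365 0.2495556  0.29543257]
wrist 0.08
   100 [0.4485 0.2371 0.0876] [0.445 0.232 0.08 ] [0.456 0.24  0.095]
   113 [0.4501 0.2603 0.0873] [0.446 0.255 0.08 ] [0.457 0.265 0.095]
wrist 0.098
   235 [0.4514 0.2311 0.107 ] [0.445 0.227 0.098] [0.462 0.236 0.11 ]
   294 [0.4535 0.2659 0.1066] [0.446 0.262 0.098] [0.464 0.27  0.111]
wrist 0.115
   164 [0.4444 0.242  0.1273] [0.444 0.235 0.116] [0.446 0.247 0.135]
   166 [0.4448 0.2538 0.1274] [0.444 0.249 0.116] [0.446 0.26  0.135]
wrist 0.14
   333 [0.4443 0.2413 0.1506] [0.443 0.235 0.14 ] [0.446 0.247 0.16 ]
   329 [0.4448 0.2544 0.1506] [0.444 0.249 0.14 ] [0.446 0.261 0.16 ]
top 0.08
   21 [0.5889 0.255  0.0867] [0.581 0.251 0.08 ] [0.598 0.258 0.095]
top 0.098
   27 [0.5889 0.2606 0.1065] [0.58  0.257 0.098] [0.598 0.265 0.112]
   14 [0.5866 0.2268 0.1076] [0.579 0.224 0.099] [0.595 0.23  0.111]
   15 [0.5365 0.
[... 654 characters left out ...]
 0.2607 0.1049] [0.58  0.257 0.098] [0.598 0.266 0.111]
   27 [0.5867 0.2262 0.1057] [0.578 0.223 0.098] [0.598 0.231 0.111]
   44 [0.5361 0.2623 0.1051] [0.528 0.258 0.098] [0.546 0.267 0.112]
   31 [0.5343 0.2279 0.1058] [0.527 0.224 0.098] [0.543 0.232 0.111]
   43 [0.4996 0.2635 0.1049] [0.491 0.26  0.098] [0.508 0.271 0.111]
   35 [0.4974 0.2296 0.1049] [0.49  0.227 0.099] [0.507 0.234 0.109]
   34 [0.4528 0.2652 0.1043] [0.448 0.261 0.098] [0.462 0.27  0.11 ]
   36 [0.4537 0.2305 0.1054] [0.446 0.227 0.099] [0.463 0.235 0.11 ]
scene 0.115
   76 [0.4495 0.2443 0.1283] [0.444 0.235 0.117] [0.464 0.26  0.135]
scene 0.14
   126 [0.4502 0.243  0.1504] [0.443 0.234 0.14 ] [0.464 0.261 0.16 ]
```

```bash
python3 - <<'E'
from h import *
for c in("wrist","scene"):
    z=np.load(c+"3.npz"); W=cloud(camera_model(c),z["d"]).reshape(-1,3); 
    P=W[(abs(W[:,0]-.45)<.02)&(W[:,1]>.236)&(W[:,1]<.2605)&(W[:,2]>.06)&(W[:,2]<.17)]
    for lo in np.arange(.06,.17,.005):
        Q=P[(P[:,2]>=lo)&(P[:,2]<lo+.005)]
        if len(Q): print(c,lo.round(3),len(Q),np.percentile(Q[:,0],[2,50,98]).round(4),np.percentile(Q[:,1],[2,98]).round(4))
z=np.load("wrist3.npz")["im"]; s=np.load("scene3.npz")["im"]
cv2.imwrite("pics/c3.png",np.hstack([cv2.resize(z[120:280,240:400],(400,400),interpolation=2),cv2.resize(s[160:240,190:270],(400,400),interpolation=2)]))
E
```

```text
wrist 0.06 78 [0.4303 0.4435 0.4484] [0.2367 0.2585]
wrist 0.065 248 [0.4445 0.4511 0.4618] [0.2395 0.2586]
wrist 0.07 55 [0.4451 0.4471 0.4574] [0.2375 0.2592]
wrist 0.075 200 [0.4453 0.4505 0.4577] [0.2384 0.259 ]
wrist 0.08 71 [0.4451 0.4512 0.4565] [0.2367 0.2602]
wrist 0.085 55 [0.4456 0.4504 0.4563] [0.2366 0.2605]
wrist 0.09 27 [0.446  0.4501 0.4547] [0.2362 0.2604]
wrist 0.095 7 [0.4478 0.4495 0.4519] [0.236  0.2363]
wrist 0.115 30 [0.4441 0.4445 0.4462] [0.2423 0.2538]
wrist 0.12 80 [0.444  0.4445 0.4462] [0.2382 0.2576]
wrist 0.125 101 [0.4437 0.4445 0.446 ] [0.2364 0.26  ]
wrist 0.13 113 [0.4439 0.4445 0.446 ] [0.2367 0.2598]
wrist 0.135 121 [0.4437 0.4445 0.4462] [0.2366 0.2598]
wrist 0.14 142 [0.4437 0.4445 0.446 ] [0.2366 0.2597]
wrist 0.145 147 [0.4438 0.4445 0.446 ] [0.2365 0.26  ]
wrist 0.15 178 [0.4438 0.4445 0.4462] [0.2367 0.2599]
wrist 0.155 175 [0.4437 0.4445 0.4461] [0.2365 0.2598]
wrist 0.16 142 [0.4437 0.4445 0.4462] [0.2369 0.2597]
wrist 0.165 53 [0.444  0.4447 0.4463] [0.2448 0.2509]
scene 0.06 31 [0.4313 0.4469 0.4607] [0.2362 0.2586]
scene 0.065 32 [0.446
[... 185 characters left out ...]
0.2604]
scene 0.085 4 [0.447  0.4533 0.462 ] [0.2375 0.2601]
scene 0.09 2 [0.4561 0.4593 0.4625] [0.2597 0.26  ]
scene 0.115 4 [0.4453 0.4469 0.4479] [0.2466 0.2521]
scene 0.12 13 [0.4454 0.4464 0.4586] [0.2386 0.2594]
scene 0.125 22 [0.4445 0.4468 0.4621] [0.236  0.2582]
scene 0.13 26 [0.4444 0.4468 0.4599] [0.2365 0.2597]
scene 0.135 28 [0.4442 0.4467 0.4633] [0.2361 0.259 ]
scene 0.14 25 [0.4445 0.4467 0.4638] [0.2363 0.2572]
scene 0.145 28 [0.4441 0.447  0.4637] [0.2362 0.2598]
scene 0.15 27 [0.4442 0.4464 0.463 ] [0.236  0.2586]
scene 0.155 27 [0.4446 0.4467 0.4639] [0.2363 0.2596]
scene 0.16 23 [0.4447 0.4461 0.4599] [0.237  0.2591]
scene 0.165 29 [0.4446 0.4468 0.4644] [0.2362 0.2588]
```

View pics/c3.png

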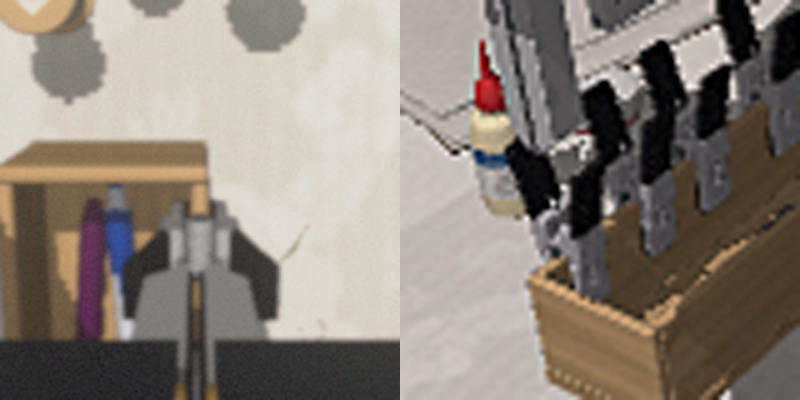

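The crops show the fingertips ending about 5 mm above the handle tops, so the fingers really reach less far than the TCP reading implies. I'll check the fingertip height when open.

```bash
python3 - <<'E'
from h import *
z=np.load("w1.npz"); cm=camera_model("wrist"); cm=dict(cm,R=z["R"],t=z["t"]); W=cloud(cm,z["d"]).reshape(-1,3)
for side,a,b in(("-",.17,.215),("+",.28,.33)):
    P=W[(abs(W[:,0]-.455)<.03)&(W[:,1]>a)&(W[:,1]<b)&(W[:,2]>.14)&(W[:,2]<.29)]
    for lo in np.arange(.14,.29,.01):
        Q=P[(P[:,2]>=lo)&(P[:,2]<lo+.01)]
        if len(Q): print(side,lo.round(3),len(Q),np.percentile(Q[:,0],[2,50,98]).round(4),np.percentile(Q[:,1],[2,98]).round(4),Q[:,2].min().round(4))
s=read_state();print(s["eef_pos"],s["joint_positions"],s["clock"])
E
```

```text
- 0.22 79 [0.4432 0.4471 0.4599] [0.1954 0.2023] 0.224
- 0.23 251 [0.4429 0.4455 0.4601] [0.1907 0.2022] 0.23
- 0.24 268 [0.4427 0.4452 0.46  ] [0.1906 0.2018] 0.24
- 0.25 320 [0.4428 0.4452 0.4601] [0.1905 0.2018] 0.2501
- 0.26 385 [0.4427 0.4449 0.4602] [0.1905 0.2018] 0.26
- 0.27 445 [0.4427 0.4447 0.4581] [0.1903 0.2018] 0.27
- 0.28 449 [0.4427 0.4435 0.4528] [0.1899 0.2019] 0.28
+ 0.22 74 [0.4465 0.4519 0.4636] [0.2954 0.301 ] 0.2239
+ 0.23 226 [0.4465 0.4483 0.4633] [0.2954 0.3069] 0.23
+ 0.24 269 [0.4466 0.4484 0.4633] [0.2953 0.3072] 0.2401
+ 0.25 322 [0.4465 0.4483 0.4633] [0.2954 0.3072] 0.25
+ 0.26 380 [0.4465 0.4483 0.4637] [0.2953 0.3072] 0.26
+ 0.27 447 [0.4465 0.448  0.4614] [0.2953 0.3074] 0.27
+ 0.28 441 [0.4464 0.4472 0.4563] [0.2955 0.3076] 0.2801
[0.45473191 0.24843294 0.08790405] [-0.72517877  0.34175635  0.19782817  1.9658695  -0.08824975  0.84209831
  1.05572881] 3.1167
```

The fingertips really end about 27 mm above the reported TCP, both open and closed, not 8 mm ahead of it. To put them at handle height I need a reported z of about 0.051.

Request:
send_rows([
  [[0,0,0],[0,0,0],6.4],
  [[0,0,0],[0,0,0],6.4],
  [[0,0,0],[0,0,0],6.4],
  [[0,0,0],[0,0,0],6.4],
  [[0,0,0],[0,0,0],6.4],
  [[0,0,0],[0,0,0],6.4],
  [[0,0,0],[0,0,0],6.4],
  [[0,0,0],[0,0,0],6.4],
])

```text
clock: 3.78
eef_pos: [0.4548, 0.2484, 0.0879]
tcp_rot: [0.0, 0.018, 1.0, -0.0]
wrist_force: [1.1, 0.2, -0.3]
width: 0.0505
grip_force: 0.0
```

Request:
send_rows([
  [[0,0,0],[0,0,0],6.4],
  [[0,0,0],[0,0,0],6.4],
  [[0,0,0],[0,0,-2],6.4],
  [[0,0,0],[0,0,-1.7],6.4],
  [[0,0,0],[0,0,0],6.4],
  [[0,0,0],[0,0,0],0],
  [[0,0,0],[0,0,0],0],
  [[0,0,0],[0,0,0],0],
], squeeze=8)

```text
clock: 4.45
eef_pos: [0.4553, 0.2487, 0.0519]
tcp_rot: [0.001, 0.018, 1.0, 0.0]
wrist_force: [-0.6, -0.3, 0.8]
width: 0.0473
grip_force: 0.0
```

Request:
send_rows([
  [[0,0,0],[0,0,0],0],
  [[0,0,0],[0,0,0],0],
  [[0,0,0],[0,0,0],0],
  [[0,0,0],[0,0,0],0],
  [[0,0,0],[0,0,0],0],
  [[0,0,0],[0,0,0],0],
  [[0,0,0],[0,0,0],0],
  [[0,0,0],[0,0,0],0],
])

```text
clock: 5.12
eef_pos: [0.4553, 0.2491, 0.0517]
tcp_rot: [0.001, 0.018, 1.0, 0.001]
wrist_force: [0.6, 2.2, 7.4]
width: 0.04
grip_force: 8.0
```

Clamp 1 stays at 40 mm under 8 N, so it is firm. I'll squeeze it fully and lift.

Request:
send_rows([
  [[0,0,0],[0,0,0],0],
  [[0,0,0],[0,0,0],0],
  [[0,0,0],[0,0,0],0],
  [[0,0,0],[0,0,0],0],
  [[0,0,0],[0,0,0],0],
  [[0,0,0],[0,0,0],0],
  [[0,0,0],[0,0,0],0],
  [[0,0,0],[0,0,0],0],
], squeeze=40)

```text
clock: 5.78
eef_pos: [0.4568, 0.2489, 0.0531]
tcp_rot: [0.002, 0.018, 1.0, 0.001]
wrist_force: [-0.4, -3.5, 27.3]
width: 0.021
grip_force: 40.0
```

Request:
send_rows([
  [[0,0,0],[0,0,2],0],
  [[0,0,0],[0,0,4],0],
  [[0,0,0],[0,0,4],0],
  [[0,0,-0.22],[-0.04,-3.74,0],0],
  [[0,0,-0.22],[-0.04,-3.74,0],0],
  [[0,0,-0.22],[-0.04,-3.74,0],0],
  [[0,0,-0.22],[-0.04,-3.74,0],0],
  [[0,0,-0.22],[-0.04,-3.74,0],0],
])

```text
clock: 6.45
eef_pos: [0.4523, 0.0597, 0.1513]
tcp_rot: [0.0, 0.027, 1.0, 0.0]
wrist_force: [0.6, -0.6, -1.1]
width: 0.0214
grip_force: 40.0
```

Request:
send_rows([
  [[0,0,-0.22],[-0.04,-3.74,0],0],
  [[0,0,-0.22],[-0.04,-3.74,0],0],
  [[0,0,-0.22],[-0.04,-3.74,0],0],
  [[0,0,-0.22],[-0.04,-3.74,0],0],
  [[0,0,-0.22],[-0.04,-3.74,0],0],
  [[0,0,-0.22],[-0.04,-3.74,0],0],
  [[0,0,-0.22],[-0.04,-3.74,0],0],
  [[0,0,0],[0,0,0],0],
])

```text
clock: 7.12
eef_pos: [0.4487, -0.2071, 0.1514]
tcp_rot: [0.0, 0.044, 0.999, -0.001]
wrist_force: [-0.9, 0.3, -0.1]
width: 0.0212
grip_force: 40.0
```

```bash
cat > look.py <<'E'
from h import *
import sys
from scipy.spatial.transform import Rotation as Ro
def look(tag,x0,x1,view=True,cams=("wrist","scene")):
    s=read_state(); q=s["tcp_rot"]; M=Ro.from_quat(q[[1,2,3,0]]).as_matrix()
    print(s["clock"],s["eef_pos"].round(4),"yaw",np.degrees(np.arctan2(-M[0,1],M[1,1])).round(2),s["width"].round(4),s["grip_force"],s["wrist_force"].round(1))
    for c in cams:
        cm=camera_model(c); im,d=grab_frame(c); np.savez(f"{tag}{c}.npz",im=im,d=d,R=cm["R"],t=cm["t"]); W=cloud(cm,d)
        yc=s["eef_pos"][1]
        P=W[(W[...,0]>x0)&(W[...,0]<x1)&(abs(W[...,1]-yc)<.035)]
        print(c)
        for lo in np.arange(.04,.2,.01):
            Q=P[(P[:,2]>=lo)&(P[:,2]<lo+.01)]
            if len(Q)>4: print("  z",lo.round(3),len(Q),"x",np.percentile(Q[:,0],[2,98]).round(4),"y",np.percentile(Q[:,1],[3,50,97]).round(4))
E
python3 - <<'E'
from look import *
look("p1",.435,.467)
z=np.load("p1scene.npz")["im"]; y=np.load("p1wrist.npz")["im"]
cm=camera_model("scene"); u,v,_=w2px(cm,(.45,-.2,.11)); u,v=int(u),int(v); print(u,v)
cv2.imwrite("pics/p1.png",np.hstack([cv2.resize(z[max(0,v-60):v+60,u-50:u+50],(400,480)),cv2.resize(y[100:292,240:400],(400,480))]))
E
```

```text
Traceback (most recent call last):
  File "look.py", line 6, in look
    print(s["clock"],s["eef_pos"].round(4),"yaw",np.degrees(np.arctan2(-M[0,1],M[1,1])).round(2),s["width"].round(4),s["grip_force"],s["wrist_force"].round(1))
                                                                                                 ^^^^^^^^^^^^^^^^
AttributeError: 'float' object has no attribute 'round'
```

```bash
sed -i 's/s\["width"\].round(4)/round(float(s["width"]),4)/' look.py
python3 - <<'E'
from look import *
look("p1",.435,.467)
z=np.load("p1scene.npz")["im"]; y=np.load("p1wrist.npz")["im"]
cm=camera_model("scene"); u,v,_=w2px(cm,(.45,-.2,.11)); u,v=int(u),int(v); print(u,v)
cv2.imwrite("pics/p1.png",np.hstack([cv2.resize(z[max(0,v-60):v+60,u-50:u+50],(400,480)),cv2.resize(y[100:292,240:400],(400,480))]))
print(read_state()["eef_pos"])
E
```

```text
7.1167 [ 0.4487 -0.2071  0.1514] yaw -5.09 0.0212 39.98573899269104 [-0.9  0.3 -0.1]
wrist
  z 0.04 12 x [0.4366 0.4572] y [-0.1995 -0.1981 -0.1966]
  z 0.05 120 x [0.4357 0.4639] y [-0.2061 -0.1997 -0.1941]
  z 0.06 71 x [0.4352 0.4658] y [-0.2064 -0.2022 -0.1943]
  z 0.13 63 x [0.4367 0.449 ] y [-0.2227 -0.1974 -0.1913]
  z 0.14 99 x [0.437  0.4473] y [-0.2221 -0.2001 -0.1924]
  z 0.15 52 x [0.4372 0.4475] y [-0.2223 -0.2148 -0.1937]
  z 0.16 372 x [0.4365 0.4561] y [-0.2191 -0.2074 -0.1947]
  z 0.17 371 x [0.4377 0.4552] y [-0.2169 -0.2095 -0.1967]
  z 0.18 272 x [0.4366 0.4511] y [-0.2262 -0.2049 -0.1882]
  z 0.19 347 x [0.4364 0.4493] y [-0.2284 -0.2132 -0.1857]
scene
  z 0.04 38 x [0.4354 0.4656] y [-0.2056 -0.2031 -0.1945]
  z 0.05 54 x [0.4359 0.4664] y [-0.2053 -0.1985 -0.1937]
  z 0.06 54 x [0.437  0.4666] y [-0.2047 -0.1985 -0.1923]
  z 0.13 47 x [0.4372 0.4544] y [-0.2199 -0.2145 -0.1877]
  z 0.14 77 x [0.4379 0.4554] y [-0.2189 -0.2106 -0.1884]
  z 0.15 42 x [0.4385 0.4483] y [-0.2168 -0.2112 -0.1896]
  z 0.16 123 x [0.438  0.4555] y [-0.216  -0.2033 -0.1905]
  z 0.17 88 x [0.4389 0.4554] y [-0.2136 -0.2004 -0.1924]
  z 0.18 105 x [0.4379 0.4529] y [-0.2227 -0.1971 -0.1839]
  z 0.19 152 x [0.4375 0.453 ] y [-0.2267 -0.2097 -0.1815]
429 275
[ 0.44942267 -0.20166541  0.15091204]
```

View pics/p1.png

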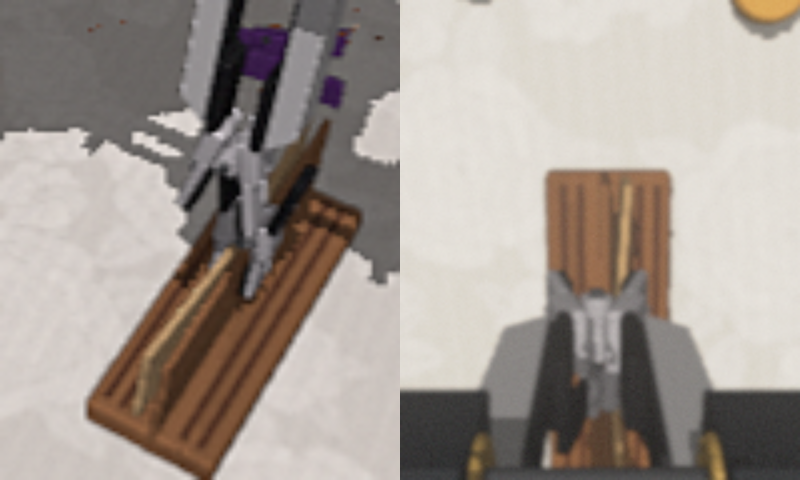

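The picture shows clamp 1 held upright with its jaws spread, above the -x end of the strip, and centred in y on the rack edge. Next I'll lower it.

Request:
send_rows([
  [[0,0,0],[0,0,0],0],
  [[0,0,0],[0,0,0],0],
  [[0,0,0],[0,0,-2],0],
  [[0,0,0],[0,0,-2],0],
  [[0,0,0],[0,0,-2],0],
  [[0,0,0],[0,0,-2],0],
  [[0,0,0],[0,0,-1.2],0],
  [[0,0,0],[0,0,0],0],
])

```text
clock: 7.88
eef_pos: [0.4489, -0.1991, 0.057]
tcp_rot: [-0.001, 0.04, 0.999, 0.0]
wrist_force: [-0.1, 0.4, -0.5]
width: 0.0211
grip_force: 40.0
```

Request:
send_rows([
  [[0,0,0],[0,0,-0.2],0],
  [[0,0,0],[0,0,-0.2],0],
  [[0,0,0],[0,0,-0.1],0],
  [[0,0,0],[0,0,-0.1],0],
  [[0,0,0],[0,0,0],0],
  [[0,0,0],[0,0,0],0],
  [[0,0,0],[0,0,0],0],
  [[0,0,0],[0,0,0],0],
])

```text
clock: 8.55
eef_pos: [0.4502, -0.2002, 0.0531]
tcp_rot: [0.0, 0.041, 0.999, 0.0]
wrist_force: [1.8, 2.6, 1.6]
width: 0.0211
grip_force: 40.0
```

```bash
python3 - <<'E'
from look import *
look("p2",.434,.46)
E
```

```text
8.55 [ 0.4502 -0.2002  0.0531] yaw -4.66 0.0211 39.98703896999359 [1.8 2.6 1.6]
wrist
  z 0.04 100 x [0.4384 0.4464] y [-0.2154 -0.1979 -0.1856]
  z 0.05 128 x [0.4345 0.4488] y [-0.2152 -0.1968 -0.186 ]
  z 0.06 383 x [0.435  0.4574] y [-0.2123 -0.2005 -0.1879]
  z 0.07 376 x [0.4391 0.4566] y [-0.2103 -0.203  -0.1901]
  z 0.08 238 x [0.4384 0.4533] y [-0.2181 -0.1975 -0.1828]
  z 0.09 340 x [0.438  0.4511] y [-0.2214 -0.2066 -0.1791]
  z 0.1 533 x [0.4381 0.4564] y [-0.2212 -0.1953 -0.1792]
  z 0.11 788 x [0.4381 0.4567] y [-0.221  -0.2072 -0.1798]
  z 0.12 481 x [0.438  0.4554] y [-0.2218 -0.2111 -0.1788]
  z 0.13 457 x [0.4381 0.4507] y [-0.219  -0.2111 -0.1818]
  z 0.14 428 x [0.4381 0.4458] y [-0.2176 -0.1903 -0.1832]
  z 0.15 291 x [0.4383 0.4587] y [-0.2161 -0.2112 -0.1848]
  z 0.16 170 x [0.4471 0.4596] y [-0.2143 -0.2131 -0.1891]
  z 0.17 297 x [0.4403 0.4568] y [-0.2141 -0.2126 -0.1886]
  z 0.18 344 x [0.4354 0.4494] y [-0.2135 -0.2123 -0.1882]
  z 0.19 151 x [0.4342 0.4419] y [-0.2128 -0.2124 -0.188 ]
scene
  z 0.04 62 x [0.4365 0.4529] y [-0.2151 -0.2059 -0.1841]
  z 0.0
[... 167 characters left out ...]

  z 0.08 68 x [0.4393 0.4551] y [-0.2157 -0.1942 -0.1827]
  z 0.09 110 x [0.4391 0.4546] y [-0.223  -0.206  -0.1779]
  z 0.1 120 x [0.4385 0.4564] y [-0.2234 -0.1995 -0.1774]
  z 0.11 127 x [0.439  0.4571] y [-0.2233 -0.1927 -0.1774]
  z 0.12 96 x [0.4384 0.4576] y [-0.2236 -0.2093 -0.1776]
  z 0.13 101 x [0.4383 0.4563] y [-0.2235 -0.2098 -0.177 ]
  z 0.14 101 x [0.4384 0.4566] y [-0.2236 -0.2107 -0.1767]
  z 0.15 99 x [0.4385 0.4562] y [-0.2227 -0.188  -0.1767]
  z 0.16 29 x [0.438  0.4517] y [-0.2151 -0.1848 -0.1804]
  z 0.17 15 x [0.4372 0.4585] y [-0.2341 -0.1877 -0.1843]
  z 0.18 19 x [0.4401 0.4565] y [-0.234  -0.1876 -0.1865]
  z 0.19 12 x [0.436  0.4457] y [-0.2331 -0.1871 -0.1862]
```

Request:
send_rows([
  [[0,0,0],[0,0,-0.1],0],
  [[0,0,0],[0,0,-0.1],0],
  [[0,0,0],[0,0,0],0],
  [[0,0,0],[0,0,0],0],
  [[0,0,0],[0,0,0],0],
  [[0,0,0],[0,0,0],0],
  [[0,0,0],[0,0,0],0],
  [[0,0,0],[0,0,0],0],
])

```text
clock: 9.32
eef_pos: [0.4506, -0.2002, 0.052]
tcp_rot: [0.001, 0.041, 0.999, 0.0]
wrist_force: [-4.3, 7.1, 26.9]
width: 0.0214
grip_force: 40.0
```

It is seated, with 27 N upward. Now I'll release.

Request:
send_rows([
  [[0,0,0],[0,0,0],3],
  [[0,0,0],[0,0,0],3.5],
  [[0,0,0],[0,0,0],4],
  [[0,0,0],[0,0,0],4.5],
  [[0,0,0],[0,0,0],5],
  [[0,0,0],[0,0,0],5.5],
  [[0,0,0],[0,0,0],6.4],
  [[0,0,0],[0,0,0],6.4],
])

```text
clock: 9.98
eef_pos: [0.4499, -0.2003, 0.0509]
tcp_rot: [-0.0, 0.041, 0.999, -0.0]
wrist_force: [0.7, -0.1, -0.7]
width: 0.0629
grip_force: 0.0
```

Request:
send_rows([
  [[0,0,0],[0,0,0],6.4],
  [[0,0,0],[0,0,2],6.4],
  [[0,0,0],[0,0,4],6.4],
  [[0,0,0],[0,0,4],6.4],
  [[0,0,0],[0.2,3.5,0],6.4],
  [[0,0,0],[0.2,4,0],6.4],
  [[0,0,0],[0.2,4,0],6.4],
  [[0,0,0],[0.2,4,0],6.4],
])

```text
clock: 10.65
eef_pos: [0.4577, -0.0437, 0.1513]
tcp_rot: [0.0, 0.041, 0.999, 0.0]
wrist_force: [1.1, -0.5, 1.1]
width: 0.0641
grip_force: 0.0
```

```bash
python3 - <<'E'
from look import *
s=read_state(); print(s["eef_pos"],s["width"])
for c in("top","scene"):
    im,d=grab_frame(c); cm=camera_model(c); np.savez(f"p3{c}.npz",im=im,d=d); W=cloud(cm,d)
    for x0,x1 in((.43,.462),(.462,.485),(.55,.58)):
      print(c,x0)
      P=W[(W[...,0]>x0)&(W[...,0]<x1)&(abs(W[...,1]+.2)<.035)]
      for lo in np.arange(.03,.12,.01):
        Q=P[(P[:,2]>=lo)&(P[:,2]<lo+.01)]
        if len(Q)>4: print("  z",lo.round(3),len(Q),"x",np.percentile(Q[:,0],[2,98]).round(4),"y",np.percentile(Q[:,1],[3,50,97]).round(4),Q[:,2].max().round(4))
E
```

```text
[ 0.4576954  -0.04367997  0.15126998] 0.06412187768589574
top 0.43
  z 0.07 7 x [0.4401 0.4571] y [-0.2126 -0.2108 -0.2096] 0.0796
  z 0.08 13 x [0.4418 0.4568] y [-0.2145 -0.2127 -0.2093] 0.0889
  z 0.09 13 x [0.4415 0.4559] y [-0.2161 -0.2144 -0.2124] 0.0999
  z 0.1 23 x [0.4402 0.455 ] y [-0.2221 -0.2179 -0.215 ] 0.1098
top 0.462
top 0.55
scene 0.43
  z 0.03 24 x [0.4317 0.4526] y [-0.2126 -0.206  -0.2028] 0.0399
  z 0.04 41 x [0.4324 0.4479] y [-0.2127 -0.2065 -0.1911] 0.0497
  z 0.05 49 x [0.4309 0.4486] y [-0.2139 -0.2031 -0.1905] 0.0598
  z 0.06 106 x [0.4322 0.4552] y [-0.2152 -0.2011 -0.1896] 0.07
  z 0.07 101 x [0.4389 0.4566] y [-0.2146 -0.2012 -0.1891] 0.0796
  z 0.08 60 x [0.4397 0.4572] y [-0.2172 -0.1917 -0.1863] 0.0894
  z 0.09 52 x [0.4391 0.459 ] y [-0.219  -0.1896 -0.1849] 0.0997
  z 0.1 99 x [0.4398 0.4582] y [-0.2226 -0.1881 -0.1811] 0.11
  z 0.11 11 x [0.4405 0.4526] y [-0.222  -0.2161 -0.1818] 0.1118
scene 0.462
  z 0.05 12 x [0.4707 0.4819] y [-0.2069 -0.2024 -0.1996] 0.06
  z 0.06 22 x [0.4659 0.4836] y [-0.2062 -0.2029 -0.1994] 0.0619
scene 0.55
  z 0.04 5 x [0.5638 0.5791] y [-0.209  -0.2089 -0.2084] 0.0489
  z 0.05 32 x [0.5504 0.5791] y [-0.2162 -0.2087 -0.2056] 0.06
  z 0.06 33 x [0.5507 0.5791] y [-0.2147 -0.2086 -0.2049] 0.0633
```

Clamp 1 is seated and upright, with its top at 0.11. The strip there now spans 7 mm, so that end is closed. Next is clamp 2.

Request:
send_rows([
  [[0,0,0.3],[0.5,3.66,0],6.4],
  [[0,0,0.3],[0.5,3.66,0],6.4],
  [[0,0,0.3],[0.5,3.66,0],6.4],
  [[0,0,0.4],[0.5,3.66,0],6.4],
  [[0,0,0.4],[0.5,3.66,0],6.4],
  [[0,0,0.3],[0.5,3.66,0],6.4],
  [[0,0,0.3],[0.5,3.66,0],6.4],
  [[0,0,0.3],[0.5,3.66,0],6.4],
], squeeze=8)

```text
clock: 11.42
eef_pos: [0.4979, 0.2491, 0.1509]
tcp_rot: [-0.0, 0.018, 1.0, -0.0]
wrist_force: [0.1, -1.0, 0.0]
width: 0.0638
grip_force: 0.0
```

Request:
send_rows([
  [[0,0,0],[0,0,0],6.4],
  [[0,0,0],[0,0,0],6.4],
  [[0,0,0],[0,0,0],6.4],
  [[0,0,0],[0,0,-2],6.4],
  [[0,0,0],[0,0,-2],6.4],
  [[0,0,0],[0,0,-2],6.4],
  [[0,0,0],[0,0,-2],6.4],
  [[0,0,0],[0,0,-1.9],6.4],
])

```text
clock: 12.08
eef_pos: [0.4982, 0.2457, 0.0512]
tcp_rot: [0.0, 0.019, 1.0, -0.0]
wrist_force: [0.9, -0.4, 0.7]
width: 0.0642
grip_force: 0.0
```

Request:
send_rows([
  [[0,0,0],[0,0,0],6.4],
  [[0,0,0],[0,0,0],0],
  [[0,0,0],[0,0,0],0],
  [[0,0,0],[0,0,0],0],
  [[0,0,0],[0,0,0],0],
  [[0,0,0],[0,0,0],0],
  [[0,0,0],[0,0,0],0],
  [[0,0,0],[0,0,0],0],
])

```text
clock: 12.75
eef_pos: [0.4987, 0.248, 0.053]
tcp_rot: [0.001, 0.018, 1.0, 0.001]
wrist_force: [-0.8, 0.3, 8.4]
width: 0.0397
grip_force: 8.0
```

Clamp 2 holds at 39.7 mm under 8 N, so it is firm too and goes on the +x end.

Request:
send_rows([
  [[0,0,0],[0,0,0],0],
  [[0,0,0],[0,0,0],0],
  [[0,0,0],[0,0,0],0],
  [[0,0,0],[0,0,0],0],
  [[0,0,0],[0,0,0],0],
  [[0,0,0],[0,0,0],0],
  [[0,0,0],[0,0,0],0],
  [[0,0,0],[0,0,0],0],
], squeeze=40)

```text
clock: 13.42
eef_pos: [0.4998, 0.2488, 0.0544]
tcp_rot: [0.002, 0.018, 1.0, 0.001]
wrist_force: [-2.9, -0.3, 26.9]
width: 0.021
grip_force: 40.0
```

Request:
send_rows([
  [[0,0,0],[0,0,2],0],
  [[0,0,0],[0,0,4],0],
  [[0,0,0],[0,0,4],0],
  [[0,0,-0.22],[0.6,-3.82,0],0],
  [[0,0,-0.22],[0.6,-3.82,0],0],
  [[0,0,-0.22],[0.6,-3.82,0],0],
  [[0,0,-0.22],[0.6,-3.82,0],0],
  [[0,0,-0.22],[0.6,-3.82,0],0],
])

```text
clock: 14.08
eef_pos: [0.5279, 0.0547, 0.1525]
tcp_rot: [0.0, 0.028, 1.0, 0.0]
wrist_force: [1.6, -0.0, -0.8]
width: 0.021
grip_force: 40.0
```

Request:
send_rows([
  [[0,0,-0.22],[0.6,-3.82,0],0],
  [[0,0,-0.22],[0.6,-3.82,0],0],
  [[0,0,-0.22],[0.6,-3.82,0],0],
  [[0,0,-0.22],[0.6,-3.82,0],0],
  [[0,0,-0.22],[0.6,-3.82,0],0],
  [[0,0,-0.22],[0.6,-3.82,0],0],
  [[0,0,-0.22],[0.6,-3.82,0],0],
  [[0,0,0],[0,0,0],0],
])

```text
clock: 14.75
eef_pos: [0.569, -0.2192, 0.1524]
tcp_rot: [0.0, 0.045, 0.999, -0.002]
wrist_force: [0.3, -1.1, -0.9]
width: 0.0211
grip_force: 40.0
```

Request:
send_rows([
  [[0,0,0],[0,0,0],0],
  [[0,0,0],[0,0,0],0],
  [[0,0,0],[0,0,0],0],
  [[0,0,0],[0,0,0],0],
  [[0,0,0],[0,0,0],0],
  [[0,0,0],[0,0,0],0],
  [[0,0,0],[0,0,0],0],
  [[0,0,0],[0,0,0],0],
])

```text
clock: 15.42
eef_pos: [0.57, -0.2107, 0.152]
tcp_rot: [0.0, 0.041, 0.999, -0.0]
wrist_force: [0.2, 0.1, 0.2]
width: 0.0212
grip_force: 40.0
```

```bash
python3 - <<'E'
from look import *
look("p4",.55,.59)
E
```

```text
15.4167 [ 0.57   -0.2107  0.152 ] yaw -4.69 0.0212 39.996986389160156 [0.2 0.1 0.2]
wrist
  z 0.05 171 x [0.5506 0.5877] y [-0.2172 -0.212  -0.2056]
  z 0.06 95 x [0.5514 0.5886] y [-0.2161 -0.2087 -0.2055]
  z 0.13 66 x [0.5587 0.5681] y [-0.2266 -0.2197 -0.195 ]
  z 0.14 100 x [0.5588 0.5698] y [-0.2259 -0.2038 -0.196 ]
  z 0.15 63 x [0.5585 0.5666] y [-0.2241 -0.211  -0.1973]
  z 0.16 352 x [0.5585 0.5778] y [-0.223  -0.2113 -0.1987]
  z 0.17 382 x [0.5595 0.5771] y [-0.2204 -0.2133 -0.2012]
  z 0.18 256 x [0.5581 0.5733] y [-0.2295 -0.2062 -0.1917]
  z 0.19 354 x [0.5579 0.5717] y [-0.232  -0.2171 -0.1896]
scene
  z 0.04 10 x [0.5622 0.5874] y [-0.2176 -0.2091 -0.2087]
  z 0.05 41 x [0.5525 0.5889] y [-0.2175 -0.2119 -0.2059]
  z 0.06 43 x [0.5505 0.5889] y [-0.2165 -0.2093 -0.2058]
  z 0.13 46 x [0.5599 0.5754] y [-0.2268 -0.2201 -0.1941]
  z 0.14 59 x [0.5594 0.5764] y [-0.2256 -0.2038 -0.1957]
  z 0.15 40 x [0.5601 0.5707] y [-0.2248 -0.2187 -0.1971]
  z 0.16 99 x [0.5596 0.5753] y [-0.2241 -0.2118 -0.199 ]
  z 0.17 72 x [0.5605 0.5773] y [-0.2217 -0.2089 -0.2006]
  z 0.18 85 x [0.5588 0.5741] y [-0.2297 -0.2076 -0.1936]
  z 0.19 119 x [0.5587 0.5767] y [-0.2334 -0.2057 -0.1896]
```

The clamp is centred over the strip and board at -0.211 in y, so I'll lower, press lightly and release.

Request:
send_rows([
  [[0,0,0],[0,0,-2],0],
  [[0,0,0],[0,0,-2],0],
  [[0,0,0],[0,0,-2],0],
  [[0,0,0],[0,0,-2],0],
  [[0,0,0],[0,0,-1.4],0],
  [[0,0,0],[0,0,-0.2],0],
  [[0,0,0],[0,0,-0.2],0],
  [[0,0,0],[0,0,0],0],
])

```text
clock: 16.18
eef_pos: [0.5697, -0.2104, 0.0541]
tcp_rot: [-0.0, 0.041, 0.999, 0.0]
wrist_force: [-2.4, 4.0, 3.8]
width: 0.0213
grip_force: 40.0
```

Request:
send_rows([
  [[0,0,0],[0,0,-0.1],0],
  [[0,0,0],[0,0,-0.1],0],
  [[0,0,0],[0,0,0],0],
  [[0,0,0],[0,0,0],0],
  [[0,0,0],[0,0,0],0],
  [[0,0,0],[0,0,0],0],
  [[0,0,0],[0,0,0],0],
  [[0,0,0],[0,0,0],0],
])

```text
clock: 16.85
eef_pos: [0.5706, -0.2104, 0.0535]
tcp_rot: [0.001, 0.041, 0.999, 0.0]
wrist_force: [-5.7, 5.4, 20.7]
width: 0.0213
grip_force: 40.0
```

Request:
send_rows([
  [[0,0,0],[0,0,0],3],
  [[0,0,0],[0,0,0],3.5],
  [[0,0,0],[0,0,0],4],
  [[0,0,0],[0,0,0],4.5],
  [[0,0,0],[0,0,0],5],
  [[0,0,0],[0,0,0],5.5],
  [[0,0,0],[0,0,0],6.4],
  [[0,0,0],[0,0,0],6.4],
], squeeze=8)

```text
clock: 17.52
eef_pos: [0.5699, -0.2109, 0.0518]
tcp_rot: [-0.0, 0.041, 0.999, 0.0]
wrist_force: [1.3, 1.1, 0.0]
width: 0.0628
grip_force: 0.0
```

Request:
send_rows([
  [[0,0,0],[0,0,0],6.4],
  [[0,0,0],[0,0,2],6.4],
  [[0,0,0],[0,0,4],6.4],
  [[0,0,0],[0,0,4],6.4],
  [[0,0,0.22],[-0.28,3.8,0],6.4],
  [[0,0,0.22],[-0.28,3.8,0],6.4],
  [[0,0,0.22],[-0.28,3.8,0],6.4],
  [[0,0,0.22],[-0.28,3.8,0],6.4],
])

```text
clock: 18.18
eef_pos: [0.5583, -0.0574, 0.1522]
tcp_rot: [0.0, 0.034, 0.999, 0.0]
wrist_force: [1.7, -0.5, 0.3]
width: 0.0635
grip_force: 0.0
```

Request:
send_rows([
  [[0,0,0.22],[-0.28,3.8,0],6.4],
  [[0,0,0.22],[-0.28,3.8,0],6.4],
  [[0,0,0.22],[-0.28,3.8,0],6.4],
  [[0,0,0.22],[-0.28,3.8,0],6.4],
  [[0,0,0.22],[-0.28,3.8,0],6.4],
  [[0,0,0.22],[-0.28,3.8,0],6.4],
  [[0,0,0.22],[-0.28,3.8,0],6.4],
  [[0,0,0.22],[-0.28,3.8,0],6.4],
])

```text
clock: 18.85
eef_pos: [0.5359, 0.2469, 0.1521]
tcp_rot: [0.0, 0.018, 1.0, 0.0]
wrist_force: [-0.0, -0.4, 0.7]
width: 0.0642
grip_force: 0.0
```

```bash
python3 - <<'E'
from look import *
s=read_state(); print(s["eef_pos"],s["width"])
for c in("top","scene"):
    im,d=grab_frame(c); cm=camera_model(c); np.savez(f"p5{c}.npz",im=im,d=d); W=cloud(cm,d)
    for x0,x1 in((.41,.437),(.43,.462),(.49,.525),(.555,.587),(.588,.61)):
      print(c,x0)
      P=W[(W[...,0]>x0)&(W[...,0]<x1)&(abs(W[...,1]+.205)<.035)]
      for lo in np.arange(.05,.12,.01):
        Q=P[(P[:,2]>=lo)&(P[:,2]<lo+.01)]
        if len(Q)>4: print("  z",lo.round(3),len(Q),"x",np.percentile(Q[:,0],[2,98]).round(4),"y",np.percentile(Q[:,1],[3,50,97]).round(4),Q[:,2].max().round(4))
    m=((W[...,2]>.098)&(W[...,2]<.118)&(W[...,0]>.42)&(W[...,0]<.62)&(abs(W[...,1]-.246)<.03)).astype(np.uint8)
    n,l=cv2.connectedComponents(m)
    for i in range(1,n):
        P=W[l==i]
        if len(P)>9: print(len(P),P.mean(0).round(4),P.min(0).round(3),P.max(0).round(3))
E
```

```text
[0.53585165 0.24690346 0.15209158] 0.06421109717286816
top 0.41
  z 0.05 12 x [0.4227 0.4353] y [-0.2025 -0.1996 -0.1964] 0.0594
  z 0.06 6 x [0.4247 0.4342] y [-0.2018 -0.1992 -0.1961] 0.0632
top 0.43
  z 0.05 12 x [0.4308 0.4587] y [-0.2048 -0.1995 -0.1915] 0.0598
  z 0.06 36 x [0.4338 0.4589] y [-0.208  -0.2018 -0.1883] 0.07
  z 0.07 34 x [0.4411 0.4581] y [-0.2127 -0.2067 -0.1884] 0.0797
  z 0.08 17 x [0.4415 0.4569] y [-0.2149 -0.2127 -0.192 ] 0.0893
  z 0.09 15 x [0.4407 0.4554] y [-0.2167 -0.2146 -0.1845] 0.0999
  z 0.1 36 x [0.4404 0.4593] y [-0.2217 -0.2166 -0.1826] 0.1098
  z 0.11 8 x [0.4428 0.4569] y [-0.2215 -0.2188 -0.1818] 0.1129
top 0.49
  z 0.05 18 x [0.4908 0.5245] y [-0.212  -0.2047 -0.1939] 0.0599
  z 0.06 30 x [0.4947 0.5218] y [-0.2119 -0.2058 -0.1936] 0.0698
  z 0.07 39 x [0.499  0.5154] y [-0.2173 -0.2109 -0.1937] 0.0793
  z 0.08 15 x [0.5001 0.5151] y [-0.2179 -0.2163 -0.1935] 0.09
  z 0.09 14 x [0.4986 0.5146] y [-0.2201 -0.219  -0.2015] 0.0998
  z 0.1 33 x [0.4994 0.5166] y [-0.2267 -0.221  -0.1867] 0.11
  z 0.11 12 x [0.4999 0.5153] y [-0.2267 -0.19   -0.1
[... 1775 characters left out ...]
95] y [-0.2255 -0.2117 -0.1996] 0.07
  z 0.07 69 x [0.5605 0.5775] y [-0.2245 -0.2079 -0.1986] 0.0798
  z 0.08 54 x [0.5603 0.5748] y [-0.2275 -0.2029 -0.1969] 0.0897
  z 0.09 41 x [0.5606 0.5751] y [-0.2288 -0.2005 -0.1949] 0.0998
  z 0.1 67 x [0.561  0.5808] y [-0.232  -0.1983 -0.1919] 0.1099
  z 0.11 11 x [0.5588 0.5766] y [-0.2309 -0.1952 -0.1923] 0.1121
scene 0.588
  z 0.06 8 x [0.5906 0.6016] y [-0.2169 -0.2137 -0.2118] 0.0623
41 [0.5879 0.2609 0.1051] [0.58  0.257 0.098] [0.598 0.266 0.111]
30 [0.5859 0.2257 0.1063] [0.577 0.223 0.099] [0.594 0.229 0.112]
44 [0.5363 0.2624 0.105 ] [0.527 0.258 0.098] [0.546 0.267 0.111]
32 [0.5341 0.228  0.1056] [0.527 0.225 0.099] [0.543 0.233 0.112]
```

All three clamps on the rack are upright with their tops at 0.11, and both strip ends now span about 6 mm, so they are tight. Now clamp 3.

Request:
send_rows([
  [[0,0,0],[0,0,0],6.4],
  [[0,0,0],[0,-0.05,0],6.4],
  [[0,0,0],[0,0,-2],6.4],
  [[0,0,0],[0,0,-2],6.4],
  [[0,0,0],[0,0,-2],6.4],
  [[0,0,0],[0,0,-2],6.4],
  [[0,0,0],[0,0,-1.9],6.4],
  [[0,0,0],[0,0,0],6.4],
])

```text
clock: 19.62
eef_pos: [0.535, 0.242, 0.05]
tcp_rot: [-0.002, 0.019, 1.0, -0.001]
wrist_force: [-0.1, 0.1, 0.6]
width: 0.0643
grip_force: 0.0
```

Request:
send_rows([
  [[0,0,0],[0,0,0],0],
  [[0,0,0],[0,0,0],0],
  [[0,0,0],[0,0,0],0],
  [[0,0,0],[0,0,0],0],
  [[0,0,0],[0,0,0],0],
  [[0,0,0],[0,0,0],0],
  [[0,0,0],[0,0,0],0],
  [[0,0,0],[0,0,0],0],
], squeeze=8)

```text
clock: 20.28
eef_pos: [0.537, 0.2455, 0.0539]
tcp_rot: [0.001, 0.018, 1.0, 0.001]
wrist_force: [-0.2, 2.8, 6.8]
width: 0.0213
grip_force: 8.0
```

Clamp 3 closed to 21 mm under 8 N, so it is slack and goes to the bowl. I'll lean it slightly so that it topples inward.

Request:
send_rows([
  [[0,0,0],[0,0,2],0],
  [[0,0,0],[0,0,4],0],
  [[0,0,0],[0,0,4],0],
  [[0,2.86,0],[-0.09,-3.68,0],0],
  [[0,2.86,0],[-0.09,-3.68,0],0],
  [[0,2.86,0],[-0.09,-3.68,0],0],
  [[0,2.86,0],[-0.09,-3.68,0],0],
  [[0,2.86,0],[-0.09,-3.68,0],0],
], squeeze=12)

```text
clock: 20.95
eef_pos: [0.5316, 0.059, 0.1536]
tcp_rot: [-0.125, 0.018, 0.992, -0.002]
wrist_force: [0.5, 0.4, -0.9]
width: 0.0215
grip_force: 12.0
```

Request:
send_rows([
  [[0,2.86,0],[-0.09,-3.68,0],0],
  [[0,2.86,0],[-0.09,-3.68,0],0],
  [[0,0,0],[0,0,0],0],
  [[0,0,0],[0,0,0],0],
  [[0,0,0],[0,0,-3],0],
  [[0,0,0],[0,0,-3],0],
  [[0,0,0],[0,0,-3],0],
  [[0,0,0],[0,0,0],0],
])

```text
clock: 21.62
eef_pos: [0.5272, -0.0114, 0.0588]
tcp_rot: [-0.177, 0.017, 0.984, -0.003]
wrist_force: [-0.3, 0.4, -1.6]
width: 0.0215
grip_force: 12.0
```

Request:
send_rows([
  [[0,0,0],[0,0,-0.8],0],
  [[0,0,0],[0,0,-0.8],0],
  [[0,0,0],[0,0,-0.8],0],
  [[0,0,0],[0,0,0],0],
  [[0,0,0],[0,0,0],0],
  [[0,0,0],[0,0,0],0],
  [[0,0,0],[0,0,0],0],
  [[0,0,0],[0,0,0],0],
])

```text
clock: 22.28
eef_pos: [0.5303, -0.0131, 0.0394]
tcp_rot: [-0.173, 0.018, 0.985, -0.003]
wrist_force: [0.2, 0.3, -0.3]
width: 0.0213
grip_force: 12.0
```

Request:
send_rows([
  [[0,0,0],[0,0,0],7],
  [[0,0,0],[0,0,0],7],
  [[0,0,0],[0,0,0],7],
  [[0,0,0],[0,0,0],7],
  [[0,0,0],[0,0,0],7],
  [[0,0,0],[0,0,0],7],
  [[0,0,0],[0,0,0],7],
  [[0,0,0],[0,0,0],7],
])

```text
clock: 22.95
eef_pos: [0.5301, -0.0131, 0.0389]
tcp_rot: [-0.174, 0.018, 0.985, -0.003]
wrist_force: [-0.8, -1.0, -0.2]
width: 0.069
grip_force: 0.0
```

Request:
send_rows([
  [[0,0,0],[0,0,0],7],
  [[0,0,0],[0,0,2],7],
  [[0,0,0],[0,0,3],7],
  [[0,0,0],[0,0,3],7],
  [[0,0,0],[0,0,3.3],7],
  [[0,-2.86,0],[0.83,3.66,0],7],
  [[0,-2.86,0],[0.83,3.66,0],7],
  [[0,-2.86,0],[0.83,3.66,0],7],
])

```text
clock: 23.62
eef_pos: [0.5555, 0.098, 0.1527]
tcp_rot: [-0.098, 0.019, 0.995, -0.001]
wrist_force: [1.0, 0.3, -0.1]
width: 0.0696
grip_force: 0.0
```

Request:
send_rows([
  [[0,-2.86,0],[0.83,3.66,0],7],
  [[0,-2.86,0],[0.83,3.66,0],7],
  [[0,-2.86,0],[0.83,3.66,0],7],
  [[0,-2.86,0],[0.83,3.66,0],7],
  [[0,0,0],[0,0,0],6.4],
  [[0,0,0],[0,0,0],6.4],
  [[0,0,0],[0,0,0],6.4],
  [[0,0,0],[0,0,0],6.4],
])

```text
clock: 24.28
eef_pos: [0.5884, 0.2416, 0.152]
tcp_rot: [-0.0, 0.019, 1.0, -0.0]
wrist_force: [-0.0, -0.7, -0.2]
width: 0.0637
grip_force: 0.0
```

```bash
python3 - <<'E'
from look import *
s=read_state(); print(s["clock"],s["eef_pos"],s["tcp_rot"])
im,d=grab_frame("scene"); i2,d2=grab_frame("top")
cv2.imwrite("pics/b1.png",np.hstack([cv2.resize(im[150:330,250:430],(400,400)),cv2.resize(i2[130:260,285:415],(400,400))]))
W=cloud(camera_model("top"),d2)
m=((W[...,2]>.098)&(W[...,2]<.118)&(W[...,0]>.56)&(W[...,0]<.62)&(abs(W[...,1]-.246)<.03)); print(W[m].min(0),W[m].max(0))
E
```

```text
24.2833 [0.58843967 0.24163599 0.15195208] [-1.05793807e-04  1.89201134e-02  9.99820939e-01 -3.30016149e-04]
[0.58633209 0.22388291 0.10267349] [0.59651004 0.22788315 0.1103131 ]
```

View pics/b1.png

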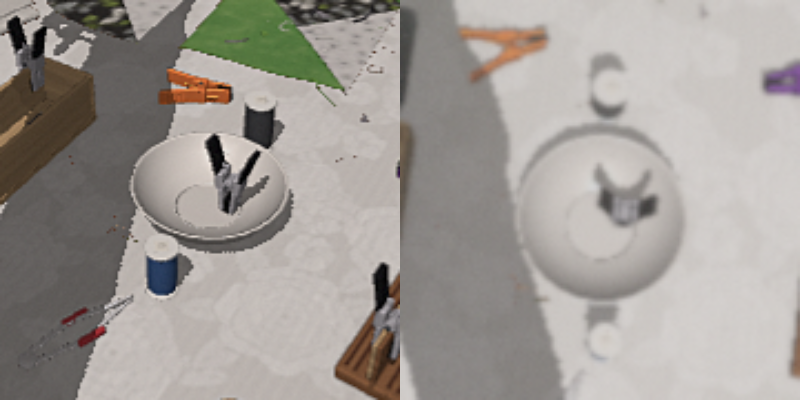

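The first slack clamp is in the bowl at crop (230,180), leaning on the wall inside it. Both spools stand undisturbed. Now clamp 4.

Request:
send_rows([
  [[0,0,0],[0,0,0],6.4],
  [[0,0,0],[0,0,-2],6.4],
  [[0,0,0],[0,0,-2],6.4],
  [[0,0,0],[0,0,-2],6.4],
  [[0,0,0],[0,0,-2],6.4],
  [[0,0,0],[0,0,-1.9],6.4],
  [[0,0,0],[0,0,0],6.4],
  [[0,0,0],[0,0,0],0],
], squeeze=8)

```text
clock: 25.05
eef_pos: [0.5879, 0.2424, 0.0527]
tcp_rot: [-0.001, 0.018, 1.0, -0.0]
wrist_force: [0.7, 1.1, -0.0]
width: 0.0601
grip_force: 0.0
```

Request:
send_rows([
  [[0,0,0],[0,0,0],0],
  [[0,0,0],[0,0,0],0],
  [[0,0,0],[0,0,0],0],
  [[0,0,0],[0,0,0],0],
  [[0,0,0],[0,0,0],0],
  [[0,0,0],[0,0,0],0],
  [[0,0,0],[0,0,0],0],
  [[0,0,0],[0,0,0],0],
])

```text
clock: 25.72
eef_pos: [0.5888, 0.2439, 0.054]
tcp_rot: [0.001, 0.018, 1.0, 0.001]
wrist_force: [0.3, 1.6, 6.0]
width: 0.0215
grip_force: 8.0
```

```bash
python3 - <<'E'
from look import *
for c in("top","scene"):
    im,d=grab_frame(c); W=cloud(camera_model(c),d)
    P=W[(np.hypot(W[...,0]-.545,W[...,1]-.004)<.06)]
    for lo in np.arange(.03,.1,.01):
        Q=P[(P[:,2]>=lo)&(P[:,2]<lo+.01)]
        if len(Q)>2: print(c,lo.round(3),len(Q),Q.min(0).round(3),Q.max(0).round(3))
    rim=W[(W[...,2]>.033)&(W[...,2]<.042)&(np.hypot(W[...,0]-.545,W[...,1]-.004)<.085)&(np.hypot(W[...,0]-.545,W[...,1]-.004)>.065)]
    print("rim",cv2.minEnclosingCircle(rim[:,:2].astype(np.float32)))
E
```

```text
top 0.03 10 [ 0.542 -0.024  0.034] [ 0.56  -0.002  0.039]
top 0.04 33 [ 0.541 -0.025  0.041] [ 0.563 -0.003  0.05 ]
top 0.05 30 [ 0.542 -0.027  0.05 ] [ 0.56  -0.001  0.06 ]
top 0.06 21 [ 0.543 -0.029  0.06 ] [0.559 0.003 0.07 ]
top 0.07 27 [ 0.542 -0.038  0.071] [0.56  0.006 0.08 ]
top 0.08 21 [ 0.544 -0.038  0.08 ] [0.56  0.011 0.085]
rim ((0.5437824726104736, 0.0038008615374565125), 0.07458944618701935)
scene 0.03 31 [ 0.541 -0.025  0.03 ] [ 0.558 -0.001  0.04 ]
scene 0.04 75 [ 0.538 -0.027  0.04 ] [0.56  0.002 0.05 ]
scene 0.05 58 [ 0.541 -0.029  0.05 ] [0.559 0.003 0.06 ]
scene 0.06 44 [ 0.54  -0.032  0.06 ] [0.561 0.006 0.07 ]
scene 0.07 47 [ 0.541 -0.037  0.07 ] [0.561 0.011 0.08 ]
scene 0.08 34 [ 0.541 -0.038  0.08 ] [0.559 0.01  0.084]
rim ((0.542603611946106, 0.006205225829035044), 0.07594481110572815)
```

Clamp 4 is slack too (21 mm). The first reject stands upright at (0.551, -0.013), so I'll set this one beside it at x ≈ 0.523, away from the spool.

Request:
send_rows([
  [[0,0,0],[0,0,2],0],
  [[0,0,0],[0,0,4],0],
  [[0,0,0],[0,0,4],0],
  [[0,0,0],[-0.91,-3.43,0],0],
  [[0,0,0],[-0.91,-3.43,0],0],
  [[0,0,0],[-0.91,-3.43,0],0],
  [[0,0,0],[-0.91,-3.43,0],0],
  [[0,0,0],[-0.91,-3.43,0],0],
], squeeze=12)

```text
clock: 26.48
eef_pos: [0.5419, 0.0702, 0.1533]
tcp_rot: [0.0, 0.018, 1.0, 0.0]
wrist_force: [0.9, -1.5, -0.8]
width: 0.0212
grip_force: 12.0
```

Request:
send_rows([
  [[0,0,0],[-0.91,-3.43,0],0],
  [[0,0,0],[-0.91,-3.43,0],0],
  [[0,0,0],[0,0,0],0],
  [[0,0,0],[0,0,0],0],
  [[0,0,0],[0,0,0],0],
  [[0,0,0],[0,0,-3],0],
  [[0,0,0],[0,0,-3],0],
  [[0,0,0],[0,0,-3],0],
])

```text
clock: 27.15
eef_pos: [0.525, 0.0046, 0.0621]
tcp_rot: [0.001, 0.017, 1.0, 0.0]
wrist_force: [0.4, -0.1, -0.8]
width: 0.0218
grip_force: 12.0
```

Request:
send_rows([
  [[0,0,0],[0,0,-1],0],
  [[0,0,0],[0,0,-1],0],
  [[0,0,0],[0,0,-0.6],0],
  [[0,0,0],[0,0,-0.5],0],
  [[0,0,0],[0,0,0],0],
  [[0,0,0],[0,0,0],0],
  [[0,0,0],[0,0,0],0],
  [[0,0,0],[0,0,0],0],
])

```text
clock: 27.82
eef_pos: [0.5249, 0.0031, 0.0327]
tcp_rot: [0.001, 0.018, 1.0, 0.0]
wrist_force: [0.6, -0.3, -0.8]
width: 0.0211
grip_force: 12.0
```

Lower another 3 mm, then release gently and rise.

Request:
send_rows([
  [[0,0,0],[0,0,-0.15],0],
  [[0,0,0],[0,0,-0.15],0],
  [[0,0,0],[0,0,0],0],
  [[0,0,0],[0,0,0],0],
  [[0,0,0],[0,0,0],2.6],
  [[0,0,0],[0,0,0],3],
  [[0,0,0],[0,0,0],3.5],
  [[0,0,0],[0,0,0],4],
])

```text
clock: 28.48
eef_pos: [0.5243, 0.003, 0.0288]
tcp_rot: [-0.0, 0.018, 1.0, -0.0]
wrist_force: [-0.1, -0.4, -0.5]
width: 0.0381
grip_force: 1.1
```

Request:
send_rows([
  [[0,0,0],[0,0,0],4.5],
  [[0,0,0],[0,0,0],5],
  [[0,0,0],[0,0,0],5.5],
  [[0,0,0],[0,0,0],6],
  [[0,0,0],[0,0,0],6.5],
  [[0,0,0],[0,0,0],7],
  [[0,0,0],[0,0,0],7],
  [[0,0,0],[0,0,0],7],
])

```text
clock: 29.15
eef_pos: [0.5245, 0.003, 0.0289]
tcp_rot: [0.0, 0.018, 1.0, -0.0]
wrist_force: [0.2, -0.1, -0.3]
width: 0.0699
grip_force: 0.0
```

Request:
send_rows([
  [[0,0,0],[0,0,1],7],
  [[0,0,0],[0,0,2],7],
  [[0,0,0],[0,0,3],7],
  [[0,0,0],[0,0,3],7],
  [[0,0,0],[0,0,3],7],
  [[0,0,0],[0,3,2],7],
  [[0,0,0],[0,3.5,0],7],
  [[0,0,0],[0,3.5,0],7],
])

```text
clock: 29.82
eef_pos: [0.5251, 0.104, 0.1713]
tcp_rot: [0.002, 0.019, 1.0, 0.001]
wrist_force: [2.0, 0.8, 0.2]
width: 0.0696
grip_force: 0.0
```

Request:
send_rows([
  [[0,0,0],[0,3.5,0],7],
  [[0,0,0],[0,3.5,0],7],
  [[0,0,0],[0,3.5,0],7],
  [[0,0,0],[0,3.5,0],7],
  [[0,0,0],[0,0,0],7],
  [[0,0,0],[0,0,0],7],
  [[0,0,0],[0,0,0],7],
  [[0,0,0],[0,0,0],7],
])

```text
clock: 30.48
eef_pos: [0.5247, 0.2418, 0.1694]
tcp_rot: [0.0, 0.019, 1.0, -0.0]
wrist_force: [-0.1, -1.0, -0.1]
width: 0.0702
grip_force: 0.0
```

```bash
python3 - <<'E'
from look import *
print(read_state()["eef_pos"],read_state()["clock"])
im,d=grab_frame("scene"); i2,d2=grab_frame("top")
cv2.imwrite("pics/f1.png",np.hstack([cv2.resize(im[150:350,240:480],(480,400)),cv2.resize(i2[140:260,310:406],(320,400))]))
for c,D in(("top",d2),("scene",d)):
    W=cloud(camera_model(c),D)
    m=((W[...,2]>.02)&(np.hypot(W[...,0]-.544,W[...,1]-.004)<.055)).astype(np.uint8); n,l=cv2.connectedComponents(m)
    for i in range(1,n):
        P=W[l==i]
        if len(P)>9: print(c,len(P),P.mean(0).round(4),P.min(0).round(3),P.max(0).round(3))
E
```

```text
[0.52470746 0.24177948 0.16935381] 30.4833
top 292 [ 0.5372 -0.0075  0.0603] [ 0.515 -0.045  0.021] [0.567 0.025 0.087]
scene 627 [ 0.5336 -0.0037  0.0547] [ 0.513 -0.037  0.02 ] [0.595 0.043 0.085]
```

View pics/f1.png

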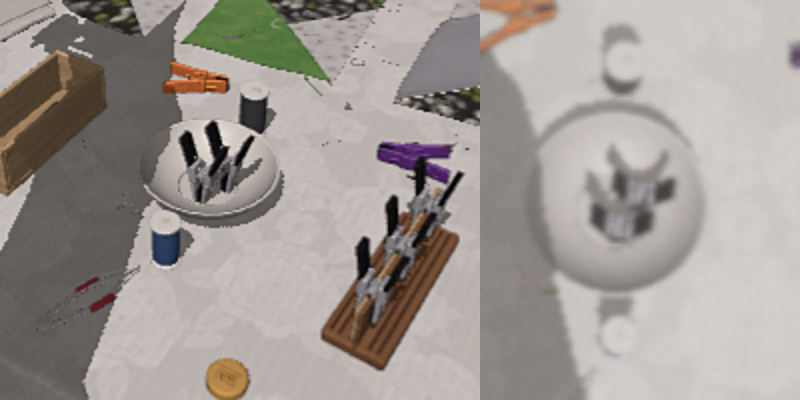

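The final view shows both slack clamps inside the bowl at crop (200,165), three clamps on the rack, and both spools standing. I'll hand it in.

```bash
python3 -c "
from plant import *
print(finish_job())"
```

```text
the job is handed in; nothing more can be done
None
```

The job is handed in at 30.5 s of 72 s: both strip ends are clamped tight with the two firm clamps, the middle clamp is unmoved, and the two slack clamps are in the white bowl; the spools and bottle were not touched.

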